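Empty the mixing beaker and hold it in the mixer's rest for clamping

ROBOT

A 6-joint arm with a two-finger parallel gripper is mounted at the origin on the work surface. World frame = base frame: x ahead of the robot, y to its left, z up, the work surface at z = 0. Lengths are in m, angles in degrees, forces in N, time in s.
With the tool pointing down it reaches from about 0.3 to 0.75 m from the base axis. Payload 8.5 kg.
Tool frame: the origin (TCP) lies on the centre line of the jaws, within the pads' length; the fingertips stand 17 mm ahead of it and the grasp point (between the pads) lies 2 mm behind it; z points along the fingers, y is the direction in which the jaws open and shut (so a half turn about z gives the same grasp; the last joint's range is limited). The gripper opens to 85 mm and grips with 20 to 120 N. Pads are 22 mm wide; open, the fingers measure 114 mm over their backs; the gripper's body (76 mm by 85 mm) begins 54 mm behind the grasp point. The pads swing forward as they close: fully open they stand 13 mm farther back than shut.
Start: joints at [-76.392, 21.807, 74.336, -0, 83.858, -12.336], TCP at [0.241, -0.495, 0.248] pointing down, gripper open.
Joint ranges: [-178.18, 178.18], [-50.72, 133.34], [12.68, 142.11], [-81.47, 261.47], [9.98, 163.14], [-165.26, 165.26]. Speed limits (degrees/s): [136.94, 136.94, 180, 180, 180, 180].

INTERFACE

Orientations are given as a 3x3 rotation matrix whose columns are the frame's x, y, z axes.
In Python, from rig import env, imaging, close_job gives the robot as it stands.
- The arm moves only by the tool step_arm, never from a script. Its argument "steps" is one flat list of numbers, 7 for each row, row after row: the opening, from 0 (shut) to 1 (fully open), then the shift along the tool's x, y, z as a fraction of full scale, then the turn, a rotation vector about the tool's x, y, z as a fraction of full scale. A call has 1 to 10 rows; each row is the pose to reach, as a shift and turn from the pose commanded when the call began, along the tool's axes at that moment; what a row does not reach only later rows make up. Full scale, the value 1, is 0.3 m for a shift and 45 degrees for a turn. A row lasts 1/10 s, in which the tool goes at most 50 mm and 8.59 degrees, less where a joint would pass 70% of its speed; a pose out of reach is approached as far as the arm can. A call with a number of a shift or a turn outside -1 to 1 is refused whole. A call with a gripper value outside its range is refused whole. The fingers move at their own pace and stop on an object; "grip_force" is the grip in N (left out, the last holds). Time passes only in rows, so rows that repeat a pose let the fingers close. It gives the time, the measured TCP pose, the force and the opening at its end, in the units of the state.
- env.observe(): the state, without advancing time (a new reading comes with each control period).
- imaging.get_image(name): name is "scene" or "top"; returns (picture, depth): 384x512x3 uint8, blue, green, red; 384x512 float32, m along the optical axis (not along the pixel's ray), 0 where there is no reading.
- imaging.get_calibration(name): a dict with "camera_matrix" (3x3 intrinsics, pixels), "world_from_camera" (4x4, takes a point from camera to world coordinates). Camera axes: x right, y down, z forward; pixel columns grow to the right and rows downward; lengths in m; the calibration is good to about 2 mm. A picture is of the moment at which its call begins. get_calibration takes no time and is no camera call.
- close_job(): hands the job in, once; it reports no verdict.
Trained networks look in the newest picture that a camera, given by its name, has taken for a name from the list of things; names that differ only in an ending like _2 or _b are one class to them, and where a whole thing is asked for, a point or a joint stands for the part that bears it (a point fixed in the world has none). Each returns a list of dicts, best first, with "score" (0 to 1); they miss things now and then, are a little off and sometimes report something else, mostly with a low value. They report only what shows in the picture. A call takes as long as a camera call. They do not tell look-alikes from the thing itself.
- imaging.spot_in(camera, target): "pixel" ([column, row] in pixels, amid what is visible of it).
- imaging.regions_of(camera, target): "mask" (384x512 bool, what is visible of it) and "pixel" ([column, row] in pixels, amid what is visible of it).
- imaging.pinpoint(camera, target): "pixel" ([column, row] in pixels: a listed point, or the origin of a listed thing).
The state is a dict: "time_s": time; "q": joint angles; "qvel": joint speeds; "joint_efforts": joint torques, N m; "position": TCP position; "tool_rot": TCP orientation; "ft_force": force on the tool from outside, world axes, zero at the start; "wrist_torque": the same for the moment, N m; "grip_width": finger opening in m.
Only numpy, scipy, OpenCV 4.12 (cv2) and the standard library are available. Lean on these libraries where they do the work, as an engineer would, in place of code of your own. Each camera call takes 0.05 s, during which the arm holds its last target.

TASK

Tip all four lumps of set plaster out of the blue mixing beaker into the grey waste tub, then stand the empty beaker upright on the foot plate of the stand mixer and push it squarely into the V-shaped rest in front of the column. Finish while still gripping it there, upright and flat on the plate, pressing it against the rest with a steady 10 newtons or so (never so hard that the rest is driven to its end stop), so that I can close the clamp band round it. Do not disturb the other things on the bench.

Things in the scene. Friction and masses are not known exactly. Their poses are not given: they have to be found in the camera images.
- beaker_mid (a point): middle of the blue plastic mixing beaker, on its axis, half-way up. The beaker is a straight round cup, 66 mm outer diameter, 95 mm high, wall 3.5 mm, floor 5 mm, about 0.2 kg, no handle, two thin white rings moulded round it; z is its axis, towards the mouth. Starts upright on the bench with the lumps in it
- lump0_mid (a point): one of four irregular white lumps of set plaster, about 16 mm across and 12 g; they start inside the beaker. This point is the lump's middle. Plaster slides on the beaker's smooth wall once the wall slopes by about 25 degrees
- lump1_mid (a point): one of four irregular white lumps of set plaster, about 16 mm across and 12 g; they start inside the beaker. This point is the lump's middle. Plaster slides on the beaker's smooth wall once the wall slopes by about 25 degrees
- lump2_mid (a point): one of four irregular white lumps of set plaster, about 16 mm across and 12 g; they start inside the beaker. This point is the lump's middle. Plaster slides on the beaker's smooth wall once the wall slopes by about 25 degrees
- lump3_mid (a point): one of four irregular white lumps of set plaster, about 16 mm across and 12 g; they start inside the beaker. This point is the lump's middle. Plaster slides on the beaker's smooth wall once the wall slopes by about 25 degrees
- tub: grey open-topped waste tub for plaster, 220 mm (its x) by 180 mm (its y), 100 mm high, wall 5 mm, fixed; origin at the centre of its underside, z up
- mixer: stand mixer with white head, fixed: blue-grey foot plate 280 by 200 mm, upper face 22 mm above the bench, dark standing area on it; origin under the plate's centre. It faces the bench's middle: its x runs from its open front to the steel column (105 mm beyond the origin, 420 mm tall), y to the left of that. Head swung out to the +y side; its paddle hangs at x 105, y 115 mm, 180 mm above the bench
- foot_spot (a point): standing place: the point of the foot plate's upper face on the beaker's axis when the beaker just touches the unpressed V-shaped rest (mixer x -30 mm, y 0). x points level towards the column, the direction in which to push; y to the left of that; z up
- rest_axis (a point): axis of a beaker that sits fully in the V-shaped rest, 53 mm above the foot plate (mid-height of the rest); axes as foot_spot; moves with the rest. Two black rubber pads, 20 mm wide, 40 mm high, touch the beaker 30 degrees to either side of the pushing direction; they reach 30 mm to either side of the axis. The steel clamp band hanging open beside it is the technician's
- rest (a joint): how far the V-shaped rest has been pushed back on its rubber buffers towards the column, in m: 0 free, 0.012 against its end stop; it springs back with 2 N per mm, so 10 N reads 0.005
- jaw_model: bystander: beige plaster model of a jaw with white teeth, 79 by 64 mm, 35 mm high; origin under its middle
- bowl: bystander: green plaster mixing bowl, 116 mm across, 62 mm high; origin under its middle
- measure: bystander: white measuring cup, 60 mm across, 85 mm high; origin under its middle
- jar: bystander: small amber glass jar with black cap, 48 mm across, 55 mm high; origin under its middle
- bottle: bystander: white bottle with blue cap, 60 mm across, 170 mm high; origin under its middle
Mind the look-alikes: they are no part of the job. What is shaped like the part that bears beaker_mid but green is not meant.

How it is judged (in metres and radians):
On the way, in this order (a step that is already met when the one before it is completed fails the run):
1. all four lumps lie in the waste tub, out of the beaker (x of lump0_mid in the frame of tub between -0.108 and 0.108 m and y of lump0_mid in the frame of tub between -0.088 and 0.088 m and z of lump0_mid in the frame of tub between 0 and 0.09 m and distance between each of lump0_mid, lump1_mid, lump2_mid, lump3_mid and beaker_mid above 0.06 m and x of lump1_mid in the frame of tub between -0.108 and 0.108 m and y of lump1_mid in the frame of tub between -0.088 and 0.088 m and z of lump1_mid in the frame of tub between 0 and 0.09 m and x of lump2_mid in the frame of tub between -0.108 and 0.108 m and y of lump2_mid in the frame of tub between -0.088 and 0.088 m and z of lump2_mid in the frame of tub between 0 and 0.09 m and x of lump3_mid in the frame of tub between -0.108 and 0.108 m and y of lump3_mid in the frame of tub between -0.088 and 0.088 m and z of lump3_mid in the frame of tub between 0 and 0.09 m), for 0.2 s.
2. the empty beaker stands upright on the mixer's foot plate by the rest (angle between beaker_mid's own z axis and vertical below 0.07 rad and z of beaker_mid in the frame of foot_spot between 0.0435 and 0.0515 m and horizontal distance between beaker_mid and foot_spot below 0.03 m), for 0.2 s.
At the end, for the whole second after the job is handed in: All four lumps lie in the tub. The beaker, held by the fingers and at rest, stands upright (within 4 degrees) and flat on the foot plate (height within 4 mm), centred in the V-shaped rest (within 4 mm sideways) and pressed against it with 5 to 15 N (all of step 1 and angle between beaker_mid's own z axis and vertical below 0.07 rad and z of beaker_mid in the frame of foot_spot between 0.0435 and 0.0515 m and y of beaker_mid in the frame of foot_spot between -0.004 and 0.004 m and contact force between beaker and rest between 5 and 15 N and contact force between the fingers and beaker above 1 N and linear speed of beaker below 0.02 m/s); the arm keeps its last pose, push and grip.
It fails at once if the rest is driven to its end stop (value of joint rest above 0.0115 m).
It fails at once if a bystander is moved by more than 30 mm (distance of any of jaw_model, bowl, measure, jar, bottle from where it was at the start of the episode above 0.03 m).
It also fails if it takes over 58 s, if anything falls off the work surface, if the arm or the gripper's body presses on something with over 40 N, if the wrist force passes 120 N, or if a joint passes its speed limit or range.

## Working session

There is one attempt and no reset: what is moved stays moved. The work goes in short steps, Python scripts to look and compute and a tool call to move; the robot and the scene stay as the last step left them, time stands still between calls to the robot, and variables do not carry over. Pictures are saved under pics/ and viewed, and the job is handed in when it is done.

Besides the shell and the picture viewer there is one more tool, called after "Call:" as name(argument=value, ...), one argument or row to a line, values as JSON. step_arm: Moves the arm, as the interface text tells. Shift numbers are shares of 0.3 m and turn numbers shares of 45 degrees, none past 1 either way. Its arguments: {"type":"object","properties":{"steps":{"type":"array","items":{"type":"number"}},"grip_force":{"type":"number"}},"required":["steps"]}

```bash
ls; mkdir -p pics
python3 - <<'E'
from rig import env, imaging
import cv2,numpy as np
s=env.observe(); print(s['time_s'],s['position'],s['tool_rot'],s['grip_width'],s['ft_force'])
for n in ("scene","top"):
    p,d=imaging.get_image(n); cv2.imwrite(f'pics/{n}0.png',p); np.save(f'{n}_d0.npy',d)
    c=imaging.get_calibration(n); print(n,c['camera_matrix'],c['world_from_camera'])
E
```

```text
pics
0.0 [ 0.24054374 -0.49430758  0.24768447] [[ 8.99225579e-01  4.37485092e-01 -3.91202946e-04]
 [ 4.37485168e-01 -8.99224414e-01  1.47710041e-03]
 [ 2.94430168e-04 -1.49939195e-03 -9.99998833e-01]] 0.0853585548143217 [ 0.15753185 -0.64805264 -0.58271619]
scene [[485.3523886    0.         254.54502027]
 [  0.         485.3523886  191.31922709]
 [  0.           0.           1.        ]] [[-0.42593658  0.76937228 -0.47607177  1.13822195]
 [ 0.90468341  0.36870198 -0.21355744  0.29668132]
 [ 0.01122343 -0.52165615 -0.853082    1.02602962]
 [ 0.          0.          0.          1.        ]]
top [[366.37551432   0.         255.15942735]
 [  0.         366.37551432 190.67202607]
 [  0.           0.           1.        ]] [[-0.01942599 -0.98615105  0.16470805  0.45457332]
 [-0.99918144  0.0133019  -0.0382034   0.09719027]
 [ 0.03548339 -0.16531537 -0.98560223  0.86658352]
 [ 0.          0.          0.          1.        ]]
```

View pics/scene0.png

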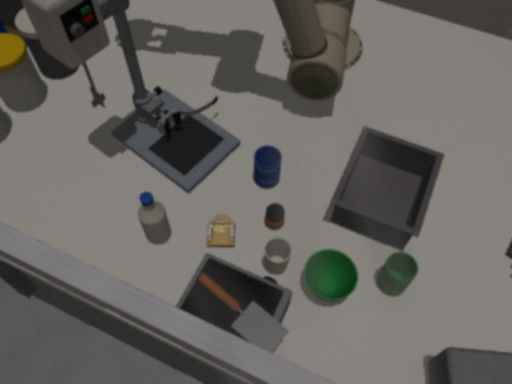

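View pics/top0.png

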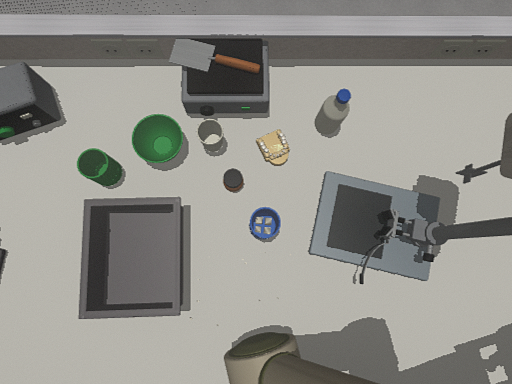

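The top picture shows the blue beaker with four lumps at (265,222) and the green look-alike at (100,167). The tub is at (132,258) and the mixer plate at (375,225), with its V-rest near (397,228). The other grey bin at (226,78), holding the trowel, is not the tub.

```bash
cat > h.py <<'E'
from rig import env, imaging
import cv2,numpy as np
def cal(n):
    c=imaging.get_calibration(n); return np.array(c['camera_matrix']),np.array(c['world_from_camera'])
def cloud(n,d):
    K,T=cal(n); v,u=np.mgrid[0:384,0:512]
    P=np.stack([(u-K[0,2])/K[0,0]*d,(v-K[1,2])/K[1,1]*d,d],-1)
    W=P@T[:3,:3].T+T[:3,3]; W[d<=0]=np.nan; return W
def ray(n,px,z):
    K,T=cal(n); r=T[:3,:3]@np.array([(px[0]-K[0,2])/K[0,0],(px[1]-K[1,2])/K[1,1],1]); 
    return T[:3,3]+r*(z-T[2,3])/r[2]
E
python3 - <<'E'
from h import *
for n in ("top","scene"):
    d=np.load(f'{n}_d0.npy'); W=cloud(n,d)
    print(n,'table z',np.nanmedian(W[...,2]))
    for t in ("beaker_mid","tub","mixer","foot_spot","rest_axis","jar","measure","bottle","jaw_model","bowl"):
        r=imaging.pinpoint(n,t)
        zz={"beaker_mid":.0475,"foot_spot":.022,"rest_axis":.075}.get(t,0)
        print(t,[(np.round(x['pixel']).tolist(),round(x['score'],2),np.round(ray(n,x['pixel'],zz),4).tolist()) for x in r[:2]])
E
```

```text
top table z 0.0012723022423867802
beaker_mid [([100.0, 168.0], 0.93, [0.6487, 0.4138, 0.0475]), ([235.0, 181.0], 0.72, [0.6134, 0.1107, 0.0475])]
tub [([145.0, 257.0], 0.62, [0.4476, 0.3209, 0.0])]
mixer [([371.0, 226.0], 0.85, [0.5092, -0.211, 0.0]), ([259.0, 231.0], 0.7, [0.5036, 0.0559, 0.0])]
foot_spot [([362.0, 222.0], 0.89, [0.5195, -0.1837, 0.022])]
rest_axis [([373.0, 220.0], 0.69, [0.5188, -0.1905, 0.075]), ([273.0, 145.0], 0.34, [0.6899, 0.0236, 0.075])]
jar [([143.0, 259.0], 0.61, [0.4427, 0.3248, 0.0]), ([233.0, 180.0], 0.54, [0.6252, 0.1165, 0.0])]
measure [([215.0, 144.0], 0.89, [0.7163, 0.1595, 0.0])]
bottle [([328.0, 123.0], 0.78, [0.7686, -0.1211, 0.0])]
jaw_model [([272.0, 142.0], 0.96, [0.7194, 0.0188, 0.0]), ([269.0, 236.0], 0.6, [0.4919, 0.0328, 0.0])]
bowl [([163.0, 146.0], 0.78, [0.7136, 0.2851, 0.0]), ([257.0, 220.0], 0.19, [0.5287, 0.0604, 0.0])]
scene table z 0.0005218650950439274
beaker_mid [([396.0, 274.0], 0.8, [0.6494, 0.4149, 0.0475]), ([265.0, 166.0], 0.71, [0.5153, 0.0443, 0.0475])]
tub [([380.0, 198.0], 0.62, [0.4486, 0.3273, 0.0])]
mixer [([176.0, 143.0], 0.86, [0.5192, -0.2098, 0.0])]
foot_spot [([183.0, 138.0], 0.57, [0.5121, -0.1917, 0.022])]
rest_axis [([179.0, 126.0], 0.76, [0.5149, -0.1928, 0.075]), ([221.0, 234.0], 0.44, [0.7363, 0.0392, 0.075])]
jar [([274.0, 223.0], 0.62, [0.6255, 0.1185, 0.0])]
measure [([274.0, 270.0], 0.84, [0.7347, 0.1679, 0.0])]
bottle [([160.0, 234.0], 0.61, [0.7686, -0.1097, 0.0]), ([220.0, 234.0], 0.35, [0.7073, 0.0174, 0.0])]
jaw_model [([220.0, 235.0], 0.85, [0.7106, 0.0177, 0.0]), ([181.0, 125.0], 0.75, [0.463, -0.228, 0.0])]
bowl [([329.0, 285.0], 0.87, [0.7143, 0.2917, 0.0]), ([265.0, 168.0], 0.16, [0.4908, 0.0352, 0.0])]
```

Run:
```python
import cv2
a=cv2.imread('pics/top0.png'); b=cv2.imread('pics/scene0.png')
x=cv2.resize(a[180:300,220:450],None,fx=3.4,fy=3.4,interpolation=2); cv2.imwrite('pics/crop_a.png',x)
x=cv2.resize(b[80:220,100:300],None,fx=4,fy=4,interpolation=2); cv2.imwrite('pics/crop_b.png',x)
```

```text
(no output)
```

View pics/crop_a.png

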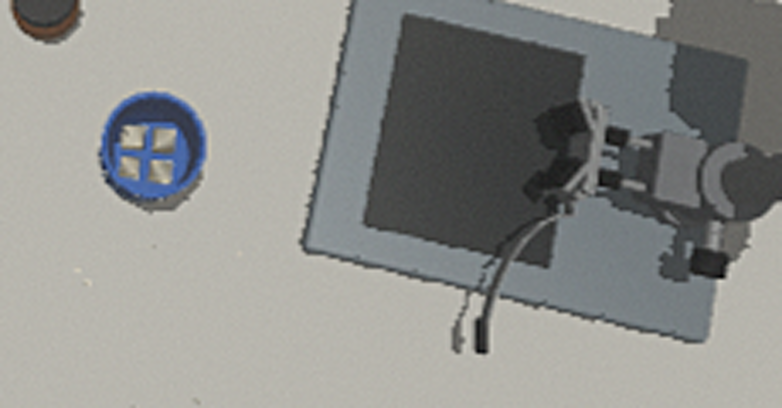

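View pics/crop_b.png

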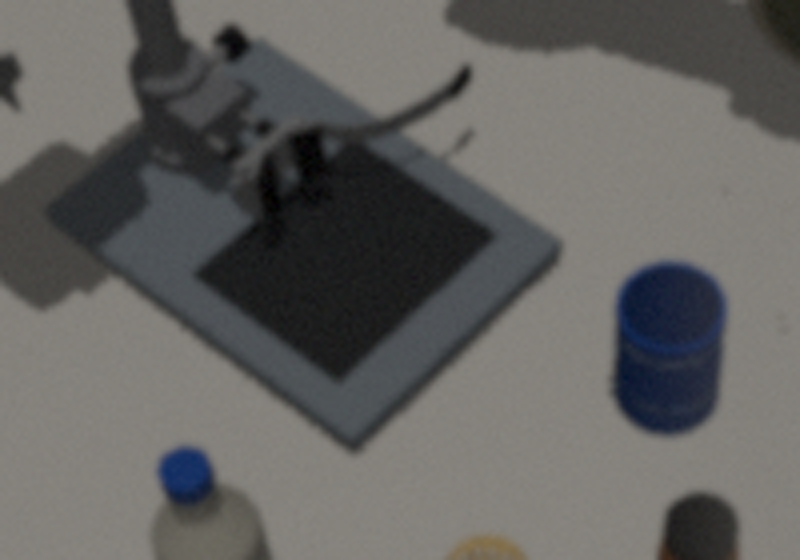

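Run:
```python
from h import *
from scipy.optimize import least_squares
def circ(P,R=None):
    f=lambda p: np.hypot(P[:,0]-p[0],P[:,1]-p[1])-(p[2] if R is None else R)
    r=least_squares(f,[*P.mean(0)[:2],.033],loss='soft_l1',f_scale=.001); return r.x
for n in ("top","scene"):
    d=np.load(f'{n}_d0.npy'); W=cloud(n,d); im=cv2.imread(f'pics/{n}0.png').astype(int)
    near=np.hypot(W[...,0]-.515,W[...,1]-.045)<.06
    m=near&(W[...,2]>.088); print(n,'rim',m.sum(),np.nanmedian(W[m][:,2]),circ(W[m]))
    m=near&(W[...,2]>.02)&(W[...,2]<.085); print('inner/wall',m.sum())
    # plate
    m=(W[...,2]>.014)&(W[...,2]<.030)&(W[...,1]<-.06)&(W[...,1]>-.42)&(W[...,0]>.33)&(W[...,0]<.68)
    k=cv2.morphologyEx(m.astype(np.uint8),cv2.MORPH_OPEN,np.ones((3,3)))
    nn,l,st,_=cv2.connectedComponentsWithStats(k); i=1+np.argmax(st[1:,4]); P=W[l==i]
    print('plate',len(P),np.median(P[:,2]))
    r=cv2.minAreaRect(P[:,:2].astype(np.float32)); print(r,cv2.boxPoints(r))
    # tub rim
    m=(W[...,2]>.09)&(W[...,2]<.11)&(W[...,1]>.18)&(W[...,1]<.5)&(W[...,0]>.25)&(W[...,0]<.6)
    P=W[m]; r=cv2.minAreaRect(P[:,:2].astype(np.float32)); print('tub',len(P),np.median(P[:,2]),r,cv2.boxPoints(r))
    # pads
    m=(W[...,2]>.05)&(W[...,2]<.11)&(W[...,1]<-.15)&(W[...,1]>-.36)&(W[...,0]>.42)&(W[...,0]<.6)
    P=W[m]; np.save(f'pads_{n}.npy',P)
    for s in ("column",):
        mm=(W[...,2]>.12)&(W[...,2]<.2)&(W[...,1]<-.2)&(W[...,1]>-.42)&(W[...,0]>.35)&(W[...,0]<.6); Q=W[mm]; print('col',len(Q),np.median(Q,0) if len(Q) else '')
```

```text
top rim 173 0.0950212995617099 [0.51625346 0.04782068 0.03093785]
inner/wall 243
plate 6805 0.022373879899888705
((0.5128981471061707, -0.21637223660945892), (0.28084123134613037, 0.20078955590724945), 75.7346420288086) [[ 0.38099757 -0.32772437]
 [ 0.5755958  -0.37720156]
 [ 0.64479876 -0.10502011]
 [ 0.4502005  -0.05554292]]
tub 3350 0.10001611744383082 ((0.4521186649799347, 0.32374709844589233), (0.24073857069015503, 0.2007831484079361), 0.6420881748199463) [[0.3306319  0.4227835 ]
 [0.33288193 0.22201292]
 [0.5736054  0.2247107 ]
 [0.5713554  0.42548126]]
col 445 [ 0.49132123 -0.30816922  0.17457442]
scene rim 191 0.09312570274783682 [0.51883997 0.04956789 0.0310899 ]
inner/wall 703
plate 5247 0.021468258042063537
((0.51495361328125, -0.21438513696193695), (0.281568706035614, 0.20155875384807587), 76.17767333984375) [[ 0.38345763 -0.32701516]
 [ 0.57917947 -0.37516993]
 [ 0.64644957 -0.10175511]
 [ 0.45072776 -0.05360034]]
tub 2280 0.09930482382576539 ((0.4540926218032837, 0.3255718946456909), (0.24556921422481537, 0.20026247203350067), 0.581706702709198) [[0.33029777 0.4244514 ]
 [0.33233094 0.22419925]
 [0.5778875  0.22669238]
 [0.5758543  0.42694455]]
col 322 [ 0.498694   -0.30857951  0.16804744]
```

Run:
```python
from h import *
u=np.array([-.2428,-.9701]); v=np.array([-u[1],u[0]])
for n in ("top","scene"):
    c=np.array([.5129,-.2164] if n=="top" else [.5150,-.2144])
    d=np.load(f'{n}_d0.npy'); W=cloud(n,d)
    X=(W[...,:2]-c)@u; Y=(W[...,:2]-c)@v; Z=W[...,2]
    m=(X>-.12)&(X<.085)&(abs(Y)<.16)&(Z>.028)&(Z<.2)
    # raster: cell 10mm max/min z
    print(n,m.sum())
    for xi in np.arange(-.12,.085,.01):
        row=[]
        for yi in np.arange(-.15,.10,.01):
            q=m&(X>=xi)&(X<xi+.01)&(Y>=yi)&(Y<yi+.01)
            row.append('%3d'%(1000*np.max(Z[q])) if q.sum()>0 else '  .')
        print('%4d'%round(xi*1000),' '.join(row))
    im=cv2.imread(f'pics/{n}0.png')
```

```text
top 1118
-120   .   .   .   .   .   .   .   .   .   .   .   .   .   .   .   .   .   .   .   .   .   .   .   .   .
-110   .   .   .   .   .   .   .   .   .   .   .   .   .   .   .   .   .   .   .   .   .   .   .   .   .
-100   .   .   .   .   .   .   .   .   .   .   .   .   .   .   .   .   .   .   .   .   .   .   .   .   .
 -90   .   .   .   .   .   .   .   .   .   .   .   .   .   .   .   .   .   .   .   .   .   .   .   .   .
 -80   .   .   .   .   .   .   .   .   .   .   .   .   .   .   .   .   .   .   .   .   .   .   .   .   .
 -70   .   .   .   .   .   .   .   .   .   .   .   .   .   .   .   .   .   .   .   .   .   .   .   .   .
 -60   .   .   .   .   .   .   .   .   .   .   .   .   .   .   .   .   .   .   .   .   .   .   .   .   .
 -50   .   .   .   .   .   .   .   .   .   .   .   .   .   .   .   .   .   .   .   .   .   .   .   .   .
 -40   .  74  73  67   .   .   .   .   .   .   .   .   .   .   .   .   .   .   .   .   .   .   .   .   .
 -30   .  76  75  77  77  77  78  69   .   .   .   .   .   .   .   .   .   .   .   .   .   .   .   .   .
 -20   .   .   .   .   .   .  75  79  77 
[... 2628 characters left out ...]
 .   .   .   .   .   .  81   .   .  90   .   .   .   .   .   .   .   .
  30   .   .   .   .   .   .   .   .   .   .   .   .   .  83  76  80  82   .   .   .   .   .   .   .   .
  40   .   .   .   .   .   .   .   .   .   .   .   .   .  77   .   .  79   .   .   .   .   .   .   .   .
  50   .   .   .   .   .   .   .   .   .   .   .   .  87  93  92  94  91  93   .   .   .   .   .   .   .
  60   .   .   .   .   .   .   .   .   .   .   .   .  90  93  93  94  93  88   .   .   .   .   .   .   .
  70   .   .   .   .   .   .   .   .   .   .   .   .  93  95 102  97  93  91   .   .   .   .   .   .   .
  80   .   .   .   .   .   .   .   .   .   .   .   .  91  95  99 101  95  84   .   .   .   .   .   .   .
```

Candidates for the beaker in the top picture:
- blue cup holding the lumps at (265,222)
- green cup at (100,167)
- white measuring cup at (210,136)
- jar at (233,180)

The crop shows the blue cup has four lumps, so that's the one. By the rim fit it stands at about (0.517, 0.049) with its rim at z = 0.095. The networks preferred the green one, so I'll ignore them here. I'll start moving along the clear side, away from the mixer column, and use the joint readings to work out the arm's geometry.

Call:
step_arm(
  steps=[1, 0.33, -0.45, 0, 0, 0, 0, 1, 0.667, -0.9, 0, 0, 0, 0, 1, 0.667, -0.9, 0, 0, 0, 0, 1, 0.667, -0.9, 0, 0, 0, 0, 1, 0.667, -0.9, 0, 0, 0, 0, 1, 0.667, -0.9, 0, 0, 0, 0, 1, 0.667, -0.9, 0, 0, 0, 0, 1, 0.667, -0.9, 0, 0, 0, 0],
)

```text
time_s: 1.9
position: [0.3023, -0.1607, 0.2486]
tool_rot: [[0.897, 0.441, 0.001], [0.441, -0.897, 0.0], [0.001, 0.0, -1.0]]
ft_force: [0.5, -0.7, 0.1]
grip_width: 0.0853
```

```bash
cat > log.py <<'E'
from rig import env
import json,numpy as np
s=env.observe()
json.dump({k:np.array(s[k]).tolist() for k in s},open('log.jsonl','a')); open('log.jsonl','a').write('\n')
print(s['time_s'],'q',np.round(s['q'],2),'p',np.round(s['position'],4),'R',np.round(s['tool_rot'],3).tolist(),'F',np.round(s['ft_force'],1),'T',np.round(s['wrist_torque'],2),'w',round(s['grip_width'],4))
E
python3 log.py
```

```text
1.9 q [-4.8090e+01  2.4000e-01  1.0255e+02  3.0000e-02  7.7200e+01  1.5710e+01] p [ 0.3023 -0.1607  0.2486] R [[0.897, 0.441, 0.001], [0.441, -0.897, 0.0], [0.001, 0.0, -1.0]] F [ 0.5 -0.7  0.1] T [-0.03  0.03 -0.01] w 0.0853
```

Call:
step_arm(
  steps=[1, 0.44, -0.3, 0.1, 0, 1, 0, 1, 0.44, -0.3, 0.1, 0, 1, 0, 1, 0.44, -0.3, 0.1, 0, 1, 0, 1, 0.44, -0.3, 0.1, 0, 1, 0, 1, 0.44, -0.3, 0.1, 0, 1, 0, 1, 0.44, -0.3, 0.1, 0, 1, 0, 1, 0.44, -0.3, 0.1, 0, 1, 0],
)

```text
time_s: 2.6
position: [0.3814, -0.0265, 0.2178]
tool_rot: [[0.637, 0.435, 0.636], [0.307, -0.901, 0.308], [0.707, -0.001, -0.707]]
ft_force: [0.2, -0.7, -0.1]
grip_width: 0.0853
```

```bash
python3 log.py
```

```text
2.6 q [-51.87  -1.71 125.09  53.68  59.02 -17.79] p [ 0.3814 -0.0265  0.2178] R [[0.637, 0.435, 0.636], [0.307, -0.901, 0.308], [0.707, -0.001, -0.707]] F [ 0.2 -0.7 -0.1] T [-0.13  0.25  0.04] w 0.0853
```

Call:
step_arm(
  steps=[1, 0, 0, 0, 0, 0.333, 0, 1, 0, 0, 0, 0, 0.333, 0, 1, 0, 0, 0, 0, 0.333, 0, 1, 0, 0, 0, 0, 0.333, 0],
)

```text
time_s: 3.0
position: [0.3818, -0.0263, 0.218]
tool_rot: [[0.455, 0.437, 0.776], [0.218, -0.9, 0.378], [0.864, -0.003, -0.504]]
ft_force: [0.4, 0.1, 0.1]
grip_width: 0.0857
```

```bash
python3 log.py
```

```text
3.0 q [-62.1    3.37 133.72  69.55  67.11 -42.2 ] p [ 0.3818 -0.0263  0.218 ] R [[0.455, 0.437, 0.776], [0.218, -0.9, 0.378], [0.864, -0.003, -0.504]] F [0.4 0.1 0.1] T [-0.15  0.36  0.01] w 0.0857
```

```bash
cat > kin.py <<'E'
import numpy as np, json
from scipy.spatial.transform import Rotation as Ro
from scipy.optimize import least_squares
D=[json.loads(l) for l in open('log.jsonl') if l.strip()]
D.append(dict(q=[-76.392,21.807,74.336,0,83.858,-12.336],position=[.2407,-.4945,.2477],tool_rot=[[.8992,.4375,0],[.4375,-.8992,0],[0,0,-1]]))
Rz=lambda a:Ro.from_euler('z',a,degrees=True).as_matrix()
Ry=lambda a:Ro.from_euler('y',a,degrees=True).as_matrix()
S=[1,1,1,1,1,1]
def fk(q,P):
    a,d,h,L1,e,L2,f,g,k,t=P
    A=Rz(q[0]); B=A@Ry(q[1]); C=A@Ry(q[1]+q[2]); E=C@Rz(q[3]); F=E@Ry(q[4]); 
    p=A@[a,d,h]+B@[0,0,L1]+C@[e,0,L2]+E@[f,g,0]+F@[k,0,t]
    return p,F@Rz(q[5])@R0
R0=np.eye(3)
d0=D[-1]
R0=fk(d0['q'],np.zeros(10))[1].T@np.array(d0['tool_rot'])
def fit():
    def res(P):
        r=[]
        for d in D: r+=list((fk(d['q'],P)[0]-np.array(d['position']))/.001)
        return r+list((np.array(P)-[0,0,.25,.35,0,.35,0,0.1,0,.25])/[.05,.05,.1,.2,.05,.2,.05,.1,.05,.1])
    return least_squares(res,[0,0,.25,.35,0,.35,0,0.1,0,.25])
if __name__=='__main__':
    print(np.round(R0,2))
    for d in D: print('roterr',np.degrees(Ro.from_matrix(fk(d['q'],np.zeros(10))[1].T@np.array(d['tool_rot'])).magnitude()))
    r=fit(); print(np.round(r.x,4)); 
    for d in D: print(np.round((fk(d['q'],r.x)[0]-d['position'])*1000,1))
E
python3 kin.py
```

```text
[[ 0. -1. -0.]
 [ 1.  0. -0.]
 [ 0. -0.  1.]]
roterr 0.001373318210418919
roterr 0.0013733182104359253
roterr 0.001373318210440084
roterr 5.581026332616714e-15
[-2.000e-04  1.175e-01  1.300e-01  5.370e-01  1.028e-01  3.497e-01
  7.000e-04  0.000e+00 -1.300e-03  2.404e-01]
[ 0.   0.  -0.3]
[-0.1 -0.   0.1]
[ 0.1 -0.  -0.1]
[-0.1 -0.   0.2]
```

```bash
cat > ik.py <<'E'
from kin import *
P=fit().x
LO=np.array([-178.18,-50.72,12.68,-81.47,9.98,-165.26]);HI=np.array([178.18,133.34,142.11,261.47,163.14,165.26])
def Rt(az,dep,roll=0):
    a,e=np.radians(az),np.radians(dep)
    z=np.array([np.cos(a)*np.cos(e),np.sin(a)*np.cos(e),-np.sin(e)])
    up=np.array([np.cos(a)*np.sin(e),np.sin(a)*np.sin(e),np.cos(e)])  # tool x = 'up' side
    y=np.cross(z,up); R=np.stack([up,y,z],1)
    return R@Rz(roll)
def ik(p,R,seed=None,n=30):
    rng=np.random.default_rng(0); out=[]
    seeds=[seed] if seed is not None else []
    seeds=seeds+[rng.uniform(np.maximum(LO,[-120,-40,20,-81,10,-165]),np.minimum(HI,[120,110,140,261,160,165])) for _ in range(n)]
    for s in seeds:
        def res(q):
            pp,RR=fk(q,P); return np.r_[(pp-p)*1000,Ro.from_matrix(RR.T@R).as_rotvec()*300]
        r=least_squares(res,s,bounds=(LO,HI),max_nfev=60)
        if r.cost<.5 and not any(np.abs(r.x-o).max()<2 for o in out): out.append(r.x)
    return out
E
cat > a.py <<'E'
from ik import *
def rep(nm,p,az,dep,roll=0):
    for f in (0,180):
        for q in ik(np.array(p),Rt(az,dep,roll+f)):
            # wrist centre
            A=Rz(q[0]);w=np.array(p)-Rt(az,dep)[:,2]*P[9]
            print(nm,az,dep,roll+f,np.round(q).astype(int),'wrist',np.round(w,2),'m',np.round(np.minimum(q-LO,HI-q).min()))
for dep in (0,20,35,50,70): rep('final',[.520,-.190,.105],-104,dep)
E
python3 a.py
```

```text
final -104 20 0 [  -9   46   89  -72   80 -137] wrist [0.57 0.03 0.19] m 9.0
final -104 20 180 [ -9  46  89 -72  80  43] wrist [0.57 0.03 0.19] m 9.0
final -104 35 0 [ -12   40   89  -60   71 -146] wrist [0.57 0.   0.24] m 19.0
final -104 35 180 [-12  40  89 -60  71  34] wrist [0.57 0.   0.24] m 21.0
final -104 50 0 [ -16   35   88  -46   64 -158] wrist [ 0.56 -0.04  0.29] m 7.0
final -104 50 180 [-16  35  88 -46  64  22] wrist [ 0.56 -0.04  0.29] m 36.0
final -104 70 180 [-24  31  87 -23  60   1] wrist [ 0.54 -0.11  0.33] m 50.0
```

```bash
cat > a.py <<'E'
from ik import *
def rep(nm,p,az,dep,roll=0):
    for q in ik(np.array(p),Rt(az,dep,roll),n=25):
            w=np.array(p)-Rt(az,dep)[:,2]*P[9]
            print(nm,az,dep,roll,np.round(q).astype(int),'wrist',np.round(w,2),'m',np.round(np.minimum(q-LO,HI-q).min()))
for az in (-90,-60,-30,0,30): rep('pick',[.517,.0485,.083],az,40,180)
for az in (-90,-60,-30,0,30,60,90): rep('pour0',[.452,.325,.2],az,40,0);rep('pour1',[.452,.325,.2],az,0,0)
E
python3 a.py
```

```text
pick -90 40 180 [ 12  40  89 -51  74  38] wrist [0.52 0.23 0.24] m 30.0
pick -60 40 180 [ 12  35 104 -72  50  36] wrist [0.42 0.21 0.24] m 10.0
pick -30 40 180 [  4  31 118 243  29  54] wrist [0.36 0.14 0.24] m 19.0
pick 0 40 180 [-12  29 126 159  26 102] wrist [0.33 0.05 0.24] m 16.0
pick 30 40 180 [-26  30 122  97  40 127] wrist [ 0.36 -0.04  0.24] m 20.0
pour0 -90 40 0 [  39   41   62  -39  109 -144] wrist [0.45 0.51 0.35] m 22.0
pour1 -90 0 0 [  42   55   60  -69  128 -148] wrist [0.45 0.57 0.2 ] m 12.0
pour0 -60 40 0 [  42   34   77  -49   86 -156] wrist [0.36 0.48 0.35] m 9.0
pour1 -60 0 0 [  47   48   79  -79  104 -142] wrist [0.33 0.53 0.2 ] m 2.0
pour1 -30 0 0 [  48   41  100  261   82 -129] wrist [0.24 0.45 0.2 ] m 1.0
pour1 0 0 0 [  39   36  119  222   71 -106] wrist [0.21 0.32 0.2 ] m 23.0
pour1 30 0 0 [ 18  36 131 168  77 -87] wrist [0.24 0.2  0.2 ] m 11.0
pour0 60 40 0 [  7  17 109  68  41 -12] wrist [0.36 0.17 0.35] m 31.0
pour1 60 0 0 [  0  36 125 118  81 -73] wrist [0.33 0.12 0.2 ] m 17.0
pour0 90 40 0 [  3  23  98  55  69 -23] wrist [0.45 0.14 0.35] m 44.0
pour1 90 0 0 [ -4  39 108  86  92 -56] wrist [0.45 0.08 0.2 ] m 34.0
```

```bash
cat > mv.py <<'E'
# usage: mv(p,R): numbers for the call from measured pose
from ik import *
from rig import env
def mv(p,R,base=None):
    s=env.observe(); p0,R0_=(s['position'],np.array(s['tool_rot'])) if base is None else base
    d=R0_.T@(np.array(p)-p0); w=Ro.from_matrix(R0_.T@R).as_rotvec(degrees=True)
    print('shift',np.round(d/.3,3),'turn',np.round(w/45,3),'rows>=',np.ceil(max(np.linalg.norm(d)/.05,np.linalg.norm(w)/8.59)))
    q=ik(np.array(p),R,seed=s['q'],n=0); print('q',[np.round(x,0) for x in q])
    return
E
python3 - <<'E'
from mv import *
D_=Rt(26,90)   # down, x az 26
mv([.45,.10,.27],Rt(26,90)@Rz(0))
mv([.45,.10,.27],Rt(90,90))
b=([.45,.10,.27],Rt(26,90)); mv([.5175,.18,.26],Rt(-90,90,180),b)
b=([.5175,.18,.26],Rt(-90,90,180)); mv([.5175,.125,.15],Rt(-90,40,180),b)
print(Rt(26,90),Rt(-90,90,180))
E
```

```text
shift [ 0.345 -0.28   0.248] turn [-0.002 -1.327 -0.004] rows>= 7.0
q [array([-2., 12., 85.,  0., 83., 62.])]
shift [ 0.345 -0.28   0.248] turn [ 0.737 -1.183 -1.29 ] rows>= 10.0
q [array([-2., 12., 85.,  0., 83., -2.])]
shift [ 0.319 -0.141  0.033] turn [ 0.    -0.    -1.422] rows>= 8.0
q [array([ 7., 21., 73.,  0., 86.,  7.])]
shift [-0.183 -0.     0.367] turn [ 0.    -1.111 -0.   ] rows>= 6.0
q [array([ 20.,  37.,  80., -46.,  86.,  33.])]
[[ 8.98794046e-01  4.38371147e-01  5.50352626e-17]
 [ 4.38371147e-01 -8.98794046e-01  2.68424911e-17]
 [ 6.12323400e-17  0.00000000e+00 -1.00000000e+00]] [[-1.83697020e-16  1.00000000e+00  3.74939946e-33]
 [ 1.00000000e+00  1.83697020e-16 -6.12323400e-17]
 [-6.12323400e-17 -7.49879891e-33 -1.00000000e+00]]
```

Call:
step_arm(
  steps=[1, 0.345, -0.28, 0.248, 0, -1, 0, 1, 0.345, -0.28, 0.248, 0, -1, 0, 1, 0.345, -0.28, 0.248, 0, -1, 0, 1, 0.345, -0.28, 0.248, 0, -1, 0, 1, 0.345, -0.28, 0.248, 0, -1, 0, 1, 0.345, -0.28, 0.248, 0, -1, 0, 1, 0.345, -0.28, 0.248, 0, -1, 0],
)

```text
time_s: 3.7
position: [0.4488, 0.1004, 0.2717]
tool_rot: [[0.821, 0.454, 0.346], [0.407, -0.891, 0.203], [0.4, -0.026, -0.916]]
ft_force: [-0.0, -1.2, 0.4]
grip_width: 0.0858
```

```bash
python3 log.py
python3 - <<'E'
from mv import *
for d in D[-2:]: print(P)
mv([.5175,.18,.27],Rt(-90,90,180))
E
```

```text
3.7 q [-10.53   3.07  99.06  17.55  60.76  46.47] p [0.4488 0.1004 0.2717] R [[0.821, 0.454, 0.346], [0.407, -0.891, 0.203], [0.4, -0.026, -0.916]] F [-0.  -1.2  0.4] T [-0.16  0.18  0.05] w 0.0858
[ 1.86940328e-05  1.17485410e-01  1.30060599e-01  5.37048705e-01
  1.02952485e-01  3.49758576e-01  3.25112745e-04  3.85451191e-05
 -1.03125690e-03  2.40645744e-01]
[ 1.86940328e-05  1.17485410e-01  1.30060599e-01  5.37048705e-01
  1.02952485e-01  3.49758576e-01  3.25112745e-04  3.85451191e-05
 -1.03125690e-03  2.40645744e-01]
shift [ 0.294 -0.132  0.138] turn [ 0.259 -0.489 -1.386] rows>= 8.0
q [array([ 7., 21., 72.,  0., 87.,  7.])]
```

Call:
step_arm(
  steps=[1, 0.2, -0.1, 0.1, 0.18, -0.342, -0.97, 1, 0.294, -0.132, 0.138, 0.18, -0.342, -0.97, 1, 0.294, -0.132, 0.138, 0.18, -0.342, -0.97, 1, 0.294, -0.132, 0.138, 0.18, -0.342, -0.97, 1, 0.294, -0.132, 0.138, 0.18, -0.342, -0.97, 1, 0.294, -0.132, 0.138, 0.18, -0.342, -0.97, 1, 0.294, -0.132, 0.138, 0.18, -0.342, -0.97],
)

```text
time_s: 4.4
position: [0.5172, 0.1803, 0.2691]
tool_rot: [[0.314, 0.946, 0.081], [0.941, -0.321, 0.107], [0.127, 0.043, -0.991]]
ft_force: [-0.3, 0.9, -0.4]
grip_width: 0.0855
```

```bash
python3 log.py
python3 - <<'E'
from mv import *
mv([.5175,.18,.24],Rt(-90,55,180))
mv([.5175,.145,.165],Rt(-90,40,180))
E
```

```text
4.4 q [ 4.24 18.14 76.83  5.85 79.98 22.08] p [0.5172 0.1803 0.2691] R [[0.314, 0.946, 0.081], [0.941, -0.321, 0.107], [0.127, 0.043, -0.991]] F [-0.3  0.9 -0.4] T [-0.07  0.05 -0.07] w 0.0855
shift [-0.013 -0.003  0.096] turn [-0.049 -0.922 -0.427] rows>= 6.0
q [array([ 20.,  30.,  70., -33.,  94.,  22.])]
shift [-0.154  0.024  0.332] turn [-0.106 -1.252 -0.425] rows>= 7.0
q [array([ 21.,  37.,  77., -45.,  90.,  32.])]
```

Call:
step_arm(
  steps=[1, -0.013, -0.003, 0.096, -0.049, -0.922, -0.427, 1, -0.013, -0.003, 0.096, -0.049, -0.922, -0.427, 1, -0.013, -0.003, 0.096, -0.049, -0.922, -0.427, 1, -0.013, -0.003, 0.096, -0.049, -0.922, -0.427, 1, -0.013, -0.003, 0.096, -0.049, -0.922, -0.427, 1, -0.013, -0.003, 0.096, -0.049, -0.922, -0.427, 1, -0.013, -0.003, 0.096, -0.049, -0.922, -0.427],
)

```text
time_s: 5.1
position: [0.5165, 0.1804, 0.2386]
tool_rot: [[-0.001, 1.0, 0.001], [0.82, 0.002, -0.572], [-0.572, -0.0, -0.82]]
ft_force: [-0.3, -0.2, 0.6]
grip_width: 0.0855
```

```bash
python3 log.py
python3 - <<'E'
from mv import *
mv([.5175,.135,.155],Rt(-90,40,180))
E
```

```text
5.1 q [ 20.45  29.73  69.97 -32.49  93.32  22.23] p [0.5165 0.1804 0.2386] R [[-0.001, 1.0, 0.001], [0.82, 0.002, -0.572], [-0.572, -0.0, -0.82]] F [-0.3 -0.2  0.6] T [0.28 0.02 0.02] w 0.0855
shift [0.035 0.003 0.315] turn [ 0.001 -0.336  0.002] rows>= 2.0
q [array([ 21.,  37.,  79., -46.,  88.,  33.])]
```

Call:
step_arm(
  steps=[1, 0.017, 0.003, 0.15, 0, -0.17, 0, 1, 0.035, 0.003, 0.315, 0, -0.336, 0, 1, 0.035, 0.003, 0.315, 0, -0.336, 0, 1, 0.035, 0.003, 0.315, 0, -0.336, 0],
)

```text
time_s: 5.5
position: [0.5176, 0.1338, 0.1561]
tool_rot: [[-0.001, 1.0, -0.001], [0.646, -0.0, -0.763], [-0.763, -0.002, -0.646]]
ft_force: [-0.1, 0.0, 0.7]
grip_width: 0.0854
```

```bash
python3 log.py
python3 - <<'E'
from h import *
p,d=imaging.get_image('top'); x=cv2.resize(p[130:290,150:350],None,fx=3.5,fy=3.5,interpolation=2); cv2.imwrite('pics/pre_top.png',x)
p,d=imaging.get_image('scene'); x=cv2.resize(p[80:260,180:400],None,fx=3,fy=3,interpolation=2); cv2.imwrite('pics/pre_sc.png',x)
from mv import *
z=Rt(-90,40)[:,2]
mv(np.array([.5175,.0487,.083])+.002*z,Rt(-90,40,180))
E
```

```text
5.5 q [ 20.35  37.3   78.61 -45.72  87.58  32.34] p [0.5176 0.1338 0.1561] R [[-0.001, 1.0, -0.001], [0.646, -0.0, -0.763], [-0.763, -0.002, -0.646]] F [-0.1  0.   0.7] T [ 0.35 -0.04  0.  ] w 0.0854
shift [ 0.007 -0.003  0.385] turn [ 0.002 -0.006 -0.002] rows>= 3.0
q [array([ 12.,  41.,  89., -51.,  74.,  38.])]
```

View pics/pre_top.png

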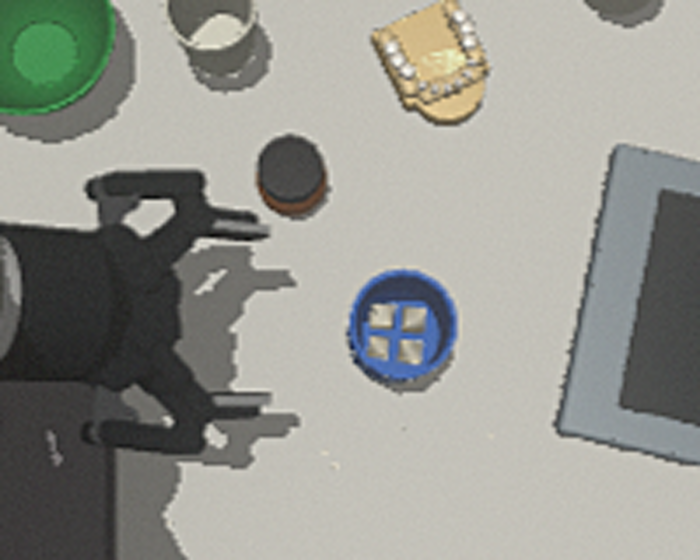

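View pics/pre_sc.png

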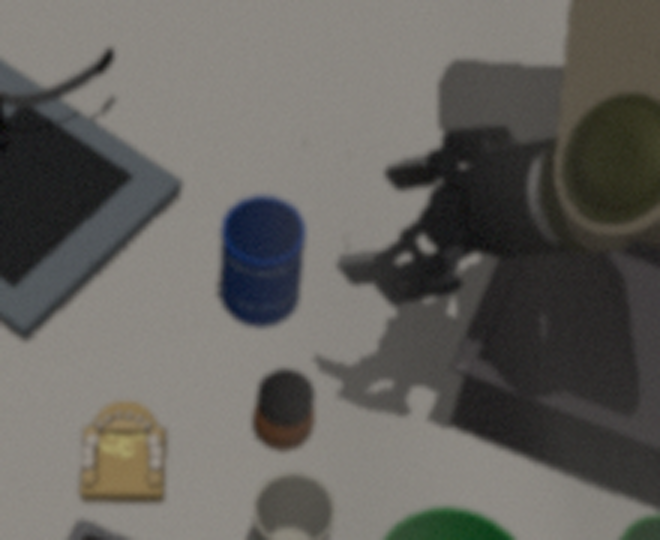

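The top view shows the fingers lined up either side of the blue beaker at crop (403,325), with the jar at (291,175) clear of them. I'll go in and grip.

Call:
step_arm(
  steps=[1, 0.002, -0.001, 0.1, 0, 0, 0, 1, 0.004, -0.001, 0.2, 0, 0, 0, 1, 0.006, -0.003, 0.3, 0, 0, 0, 1, 0.007, -0.003, 0.385, 0, -0.006, 0, 1, 0.007, -0.003, 0.385, 0, -0.006, 0, 1, 0.007, -0.003, 0.385, 0, -0.006, 0],
  grip_force=50,
)

```text
time_s: 6.2
position: [0.5169, 0.0466, 0.081]
tool_rot: [[-0.0, 1.0, -0.0], [0.641, 0.0, -0.768], [-0.768, -0.0, -0.641]]
ft_force: [-0.1, 0.8, -0.6]
grip_width: 0.0854
```

Call:
step_arm(
  steps=[0.5, 0, 0, 0, 0, 0, 0, 0.5, 0, 0, 0, 0, 0, 0, 0.5, 0, 0, 0, 0, 0, 0, 0.5, 0, 0, 0, 0, 0, 0, 0.5, 0, 0, 0, 0, 0, 0, 0.5, 0, 0, 0, 0, 0, 0, 0.5, 0, 0, 0, 0, 0, 0, 0.5, 0, 0, 0, 0, 0, 0],
  grip_force=50,
)

```text
time_s: 7.0
position: [0.5166, 0.0471, 0.0808]
tool_rot: [[-0.003, 1.0, 0.001], [0.639, 0.003, -0.769], [-0.769, -0.001, -0.639]]
ft_force: [0.4, 3.0, 7.6]
grip_width: 0.0653
```

```bash
python3 log.py
python3 - <<'E'
from h import *
p,d=imaging.get_image('scene'); x=cv2.resize(p[80:260,180:400],None,fx=3,fy=3,interpolation=2); cv2.imwrite('pics/g_sc.png',x)
E
```

```text
7.0 q [ 12.22  40.61  89.08 -51.64  73.51  38.21] p [0.5166 0.0471 0.0808] R [[-0.003, 1.0, 0.001], [0.639, 0.003, -0.769], [-0.769, -0.001, -0.639]] F [0.4 3.  7.6] T [-0.26  0.14 -0.1 ] w 0.0653
```

View pics/g_sc.png

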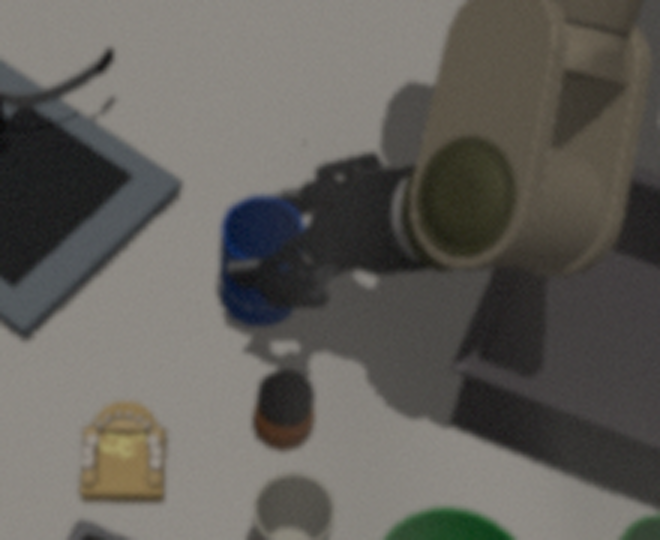

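The grip closed at 65.3 mm, which fits the 66 mm beaker. Next I'll lift it and carry it over the tub.

Run:
```python
from mv import *
mv([.5166,.0475,.25],Rt(-90,40,180))
b=([.5166,.0475,.25],Rt(-90,40,180)); mv([.452,.285,.27],Rt(-90,40,180),b)
for dep,z in((40,.25),(20,.24),(5,.23),(0,.23)):
    print([np.round(x) for x in ik(np.array([.452,.285,z]),Rt(-90,dep,0),seed=np.array([39,41,62,-39,109,-144.]),n=0)])
```

```text
shift [-0.433 -0.001 -0.362] turn [0.001 0.006 0.004] rows>= 4.0
q [array([ 12.,  28.,  79., -49.,  88.,  21.])]
shift [ 0.458 -0.215 -0.649] turn [0. 0. 0.] rows>= 5.0
q [array([ 36.,  35.,  63., -42., 111.,  30.])]
[array([  36.,   36.,   64.,  -41.,  109., -148.])]
[array([  39.,   43.,   64.,  -56.,  117., -147.])]
[array([  40.,   49.,   65.,  -67.,  123., -148.])]
[array([  40.,   50.,   66.,  -70.,  125., -148.])]
```

Call:
step_arm(
  steps=[0.5, -0.08, 0, -0.06, 0, 0, 0, 0.5, -0.16, 0, -0.13, 0, 0, 0, 0.5, -0.26, 0, -0.22, 0, 0, 0, 0.5, -0.35, 0, -0.3, 0, 0, 0, 0.5, -0.433, 0, -0.362, 0, 0, 0, 0.5, -0.35, -0.06, -0.5, 0, 0, 0, 0.5, -0.25, -0.12, -0.65, 0, 0, 0, 0.5, -0.15, -0.16, -0.8, 0, 0, 0, 0.5, -0.05, -0.19, -0.92, 0, 0, 0, 0.5, 0.02, -0.215, -1, 0, 0, 0],
)

```text
time_s: 8.05
position: [0.4506, 0.2836, 0.2671]
tool_rot: [[-0.006, 1.0, -0.0], [0.641, 0.003, -0.767], [-0.767, -0.005, -0.641]]
ft_force: [0.9, 0.5, -3.5]
grip_width: 0.0653
```

```bash
python3 log.py
python3 - <<'E'
from h import *
p,d=imaging.get_image('scene'); cv2.imwrite('pics/lift_sc.png',p)
p,d=imaging.get_image('top'); cv2.imwrite('pics/lift_top.png',p)
from mv import *
mv([.452,.285,.27],Rt(-90,40,180))
E
```

```text
8.05 q [ 35.67  34.7   63.21 -41.8  110.81  30.28] p [0.4506 0.2836 0.2671] R [[-0.006, 1.0, -0.0], [0.641, 0.003, -0.767], [-0.767, -0.005, -0.641]] F [ 0.9  0.5 -3.5] T [ 0.75 -0.02  0.02] w 0.0653
shift [-0.012  0.006 -0.007] turn [0.003 0.002 0.012] rows>= 1.0
q [array([ 36.,  35.,  63., -42., 111.,  30.])]
```

View pics/lift_sc.png

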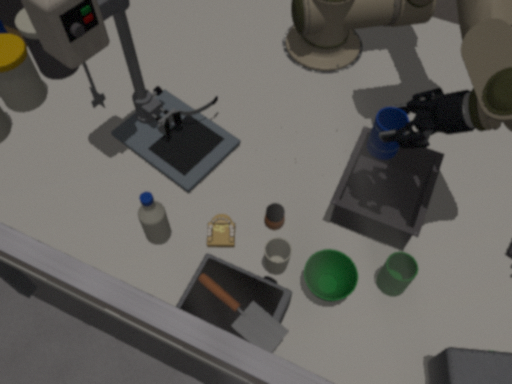

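View pics/lift_top.png

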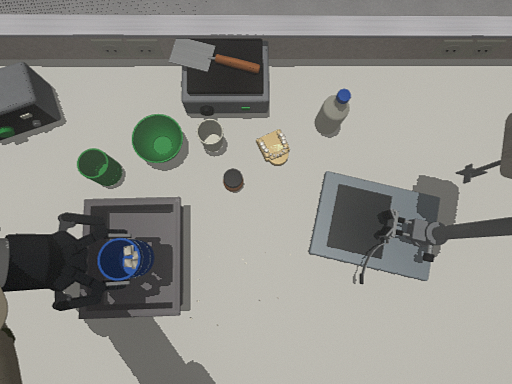

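The beaker is held over the tub, at top (122,258), with all the lumps still in it. I'll roll it half a turn about the tool axis, which by itself shouldn't spill at this pitch.

Call:
step_arm(
  steps=[0.5, 0, 0, 0, 0, 0, -0.19, 0.5, 0, 0, 0, 0, 0, -0.38, 0.5, 0, 0, 0, 0, 0, -0.57, 0.5, 0, 0, 0, 0, 0, -0.76, 0.5, 0, 0, 0, 0, 0, -1, 0.5, 0, 0, 0, 0, 0, -1],
)

```text
time_s: 8.75
position: [0.4516, 0.2809, 0.2667]
tool_rot: [[-0.714, 0.7, -0.002], [0.449, 0.457, -0.768], [-0.537, -0.549, -0.641]]
ft_force: [0.5, 0.6, -2.5]
grip_width: 0.065
```

Call:
step_arm(
  steps=[0.5, 0, 0, 0, 0, 0, -0.19, 0.5, 0, 0, 0, 0, 0, -0.38, 0.5, 0, 0, 0, 0, 0, -0.57, 0.5, 0, 0, 0, 0, 0, -0.76, 0.5, 0, 0, 0, 0, 0, -1, 0.5, 0, 0, 0, 0, 0, -1],
)

```text
time_s: 9.35
position: [0.4516, 0.2809, 0.2667]
tool_rot: [[-1.0, -0.01, -0.002], [-0.005, 0.641, -0.768], [0.009, -0.768, -0.641]]
ft_force: [0.0, 0.1, -3.1]
grip_width: 0.0651
```

Call:
step_arm(
  steps=[0.5, 0, 0, 0, 0, 0, -0.19, 0.5, 0, 0, 0, 0, 0, -0.38, 0.5, 0, 0, 0, 0, 0, -0.57, 0.5, 0, 0, 0, 0, 0, -0.76, 0.5, 0, 0, 0, 0, 0, -1, 0.5, 0, 0, 0, 0, 0, -1],
)

```text
time_s: 9.95
position: [0.4516, 0.2809, 0.2667]
tool_rot: [[-0.7, -0.714, -0.002], [-0.457, 0.45, -0.768], [0.549, -0.537, -0.641]]
ft_force: [0.0, 0.0, -4.1]
grip_width: 0.0654
```

Call:
step_arm(
  steps=[0.5, 0, 0, 0, 0, 0, -0.19, 0.5, 0, 0, 0, 0, 0, -0.38, 0.5, 0, 0, 0, 0, 0, -0.57, 0.5, 0, 0, 0, 0, 0, -0.76, 0.5, 0, 0, 0, 0, 0, -1, 0.5, 0, 0, 0, 0, 0, -1],
)

```text
time_s: 10.55
position: [0.4516, 0.2809, 0.2666]
tool_rot: [[0.01, -1.0, -0.002], [-0.641, -0.005, -0.768], [0.768, 0.009, -0.641]]
ft_force: [-0.7, 0.3, -3.2]
grip_width: 0.065
```

```bash
python3 log.py
python3 - <<'E'
from h import *
p,d=imaging.get_image('scene'); x=cv2.resize(p[60:280,290:512],None,fx=2.5,fy=2.5,interpolation=2);cv2.imwrite('pics/roll_sc.png',x)
from mv import *
mv([.452,.285,.235],Rt(-90,0,0))
E
```

```text
10.55 q [  35.41   34.64   63.43  -41.86  110.61 -150.07] p [0.4516 0.2809 0.2666] R [[0.01, -1.0, -0.002], [-0.641, -0.005, -0.768], [0.768, 0.009, -0.641]] F [-0.7  0.3 -3.2] T [ 0.91 -0.03 -0.02] w 0.065
shift [-0.09  -0.002  0.057] turn [-0.002  0.885  0.012] rows>= 5.0
q [array([  40.,   50.,   66.,  -71.,  125., -149.])]
```

View pics/roll_sc.png

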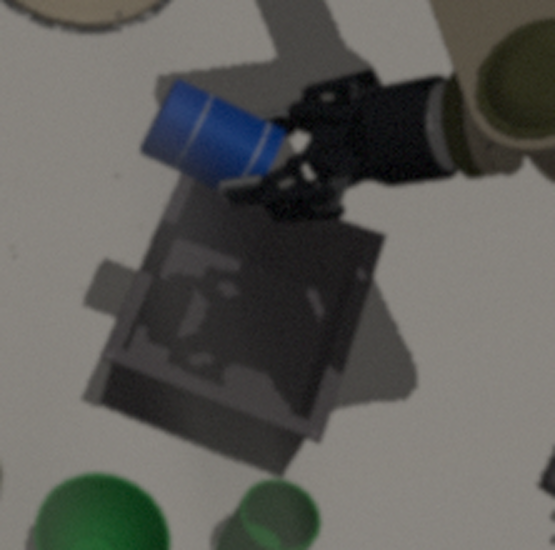

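Call:
step_arm(
  steps=[0.5, -0.03, 0, 0.02, 0, 0.09, 0, 0.5, -0.06, 0, 0.04, 0, 0.18, 0, 0.5, -0.09, 0, 0.06, 0, 0.27, 0, 0.5, -0.12, 0, 0.08, 0, 0.36, 0, 0.5, -0.14, 0, 0.1, 0, 0.45, 0, 0.5, -0.14, 0, 0.1, 0, 0.54, 0, 0.5, -0.14, 0, 0.1, 0, 0.63, 0, 0.5, -0.14, 0, 0.1, 0, 0.72, 0, 0.5, -0.14, 0, 0.1, 0, 0.8, 0, 0.5, -0.14, 0, 0.1, 0, 0.88, 0],
)

```text
time_s: 11.6
position: [0.4515, 0.2847, 0.2151]
tool_rot: [[0.004, -1.0, 0.002], [-0.002, -0.002, -1.0], [1.0, 0.004, -0.002]]
ft_force: [0.0, -1.0, -2.5]
grip_width: 0.065
```

Call:
step_arm(
  steps=[0.5, 0, 0, 0, 0, 0, 0, 0.5, 0, 0, 0, 0, 0, 0, 0.5, 0, 0, 0, 0, 0, 0, 0.5, 0, 0, 0, 0, 0, 0, 0.5, 0, 0, 0, 0, 0, 0, 0.5, 0, 0, 0, 0, 0, 0],
)

```text
time_s: 12.2
position: [0.4516, 0.2843, 0.2151]
tool_rot: [[0.005, -1.0, 0.001], [-0.003, -0.001, -1.0], [1.0, 0.005, -0.003]]
ft_force: [0.0, 0.4, -2.2]
grip_width: 0.0648
```

```bash
python3 log.py
python3 - <<'E'
from h import *
p,d=imaging.get_image('scene'); x=cv2.resize(p[60:280,290:512],None,fx=2.5,fy=2.5,interpolation=2);cv2.imwrite('pics/pour_sc.png',x)
p,d=imaging.get_image('top'); x=cv2.resize(p[160:350,40:250],None,fx=2.8,fy=2.8,interpolation=2);cv2.imwrite('pics/pour_top.png',x)
E
```

```text
12.2 q [  39.53   51.     66.25  -69.15  124.3  -146.47] p [0.4516 0.2843 0.2151] R [[0.005, -1.0, 0.001], [-0.003, -0.001, -1.0], [1.0, 0.005, -0.003]] F [ 0.   0.4 -2.2] T [ 1.06 -0.03  0.02] w 0.0648
```

View pics/pour_sc.png

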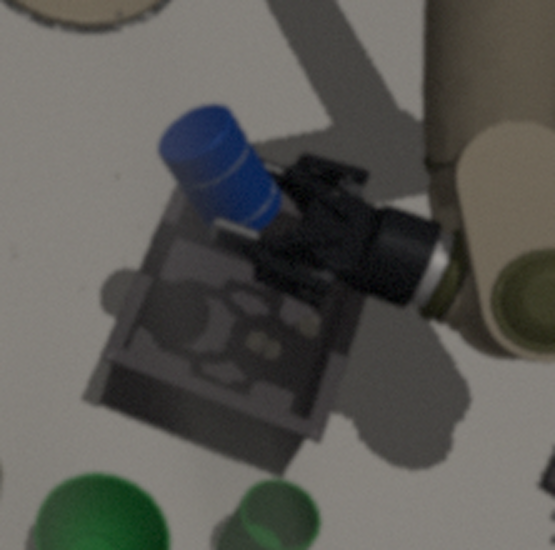

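View pics/pour_top.png

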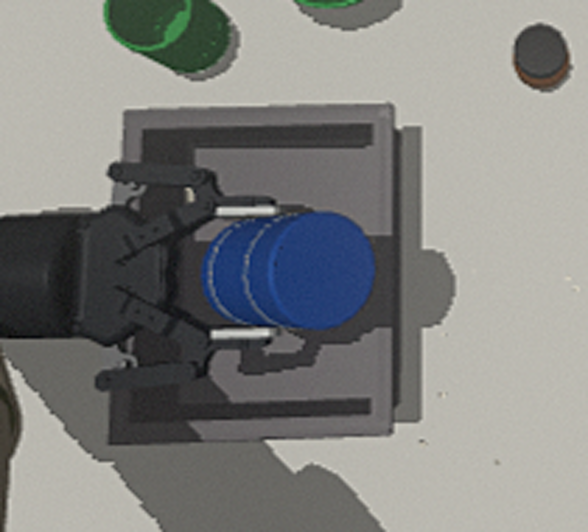

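At least three lumps show on the tub floor, around (265,345) and (305,320) in the scene crop. I'll turn the beaker upright again over the tub so I can look into it and count them.

Call:
step_arm(
  steps=[0.5, 0.06, 0, 0, 0, -0.18, 0, 0.5, 0.12, 0, 0, 0, -0.36, 0, 0.5, 0.18, 0, 0, 0, -0.54, 0, 0.5, 0.2, 0, 0, 0, -0.72, 0, 0.5, 0.2, 0, 0, 0, -0.88, 0, 0.5, 0.2, 0, 0, 0, -0.88, 0],
)

```text
time_s: 12.9
position: [0.4521, 0.2834, 0.2777]
tool_rot: [[0.0, -1.0, -0.001], [-0.643, 0.0, -0.766], [0.766, 0.001, -0.643]]
ft_force: [-0.1, -1.1, -1.7]
grip_width: 0.0652
```

Call:
step_arm(
  steps=[0.5, 0, 0, 0, 0, 0, 0.19, 0.5, 0, 0, 0, 0, 0, 0.38, 0.5, 0, 0, 0, 0, 0, 0.57, 0.5, 0, 0, 0, 0, 0, 0.76, 0.5, 0, 0, 0, 0, 0, 0.95, 0.5, 0, 0, 0, 0, 0, 1],
)

```text
time_s: 13.5
position: [0.4517, 0.2841, 0.2737]
tool_rot: [[-0.706, -0.709, -0.004], [-0.448, 0.45, -0.772], [0.549, -0.543, -0.635]]
ft_force: [-0.3, -0.1, -1.9]
grip_width: 0.0653
```

Call:
step_arm(
  steps=[0.5, 0, 0, 0, 0, 0, 0.19, 0.5, 0, 0, 0, 0, 0, 0.38, 0.5, 0, 0, 0, 0, 0, 0.57, 0.5, 0, 0, 0, 0, 0, 0.76, 0.5, 0, 0, 0, 0, 0, 0.95, 0.5, 0, 0, 0, 0, 0, 1],
)

```text
time_s: 14.1
position: [0.4517, 0.2841, 0.2737]
tool_rot: [[-1.0, -0.002, -0.004], [0.002, 0.635, -0.772], [0.004, -0.772, -0.635]]
ft_force: [0.6, 0.6, -3.6]
grip_width: 0.0651
```

Call:
step_arm(
  steps=[0.5, 0, 0, 0, 0, 0, 0.19, 0.5, 0, 0, 0, 0, 0, 0.38, 0.5, 0, 0, 0, 0, 0, 0.57, 0.5, 0, 0, 0, 0, 0, 0.76, 0.5, 0, 0, 0, 0, 0, 0.95, 0.5, 0, 0, 0, 0, 0, 1],
)

```text
time_s: 14.7
position: [0.4517, 0.2841, 0.2737]
tool_rot: [[-0.709, 0.706, -0.004], [0.45, 0.448, -0.772], [-0.543, -0.549, -0.635]]
ft_force: [0.7, 0.6, -3.3]
grip_width: 0.0654
```

Call:
step_arm(
  steps=[0.5, 0, 0, 0, 0, 0, 0.19, 0.5, 0, 0, 0, 0, 0, 0.38, 0.5, 0, 0, 0, 0, 0, 0.57, 0.5, 0, 0, 0, 0, 0, 0.76, 0.5, 0, 0, 0, 0, 0, 0.95, 0.5, 0, 0, 0, 0, 0, 1, 0.5, 0, 0, 0, 0, 0, 1],
)

```text
time_s: 15.4
position: [0.4517, 0.2841, 0.2738]
tool_rot: [[-0.007, 1.0, -0.004], [0.636, 0.001, -0.772], [-0.772, -0.008, -0.636]]
ft_force: [-0.2, 0.1, -3.2]
grip_width: 0.0649
```

```bash
python3 log.py
python3 - <<'E'
from h import *
p,d=imaging.get_image('scene'); x=cv2.resize(p[60:280,290:512],None,fx=2.5,fy=2.5,interpolation=2);cv2.imwrite('pics/up_sc.png',x)
p,d=imaging.get_image('top'); x=cv2.resize(p[160:350,40:250],None,fx=2.8,fy=2.8,interpolation=2);cv2.imwrite('pics/up_top.png',x)
E
```

```text
15.4 q [ 35.69  34.72  62.25 -42.31 111.89  29.46] p [0.4517 0.2841 0.2738] R [[-0.007, 1.0, -0.004], [0.636, 0.001, -0.772], [-0.772, -0.008, -0.636]] F [-0.2  0.1 -3.2] T [0.68 0.04 0.02] w 0.0649
```

View pics/up_sc.png

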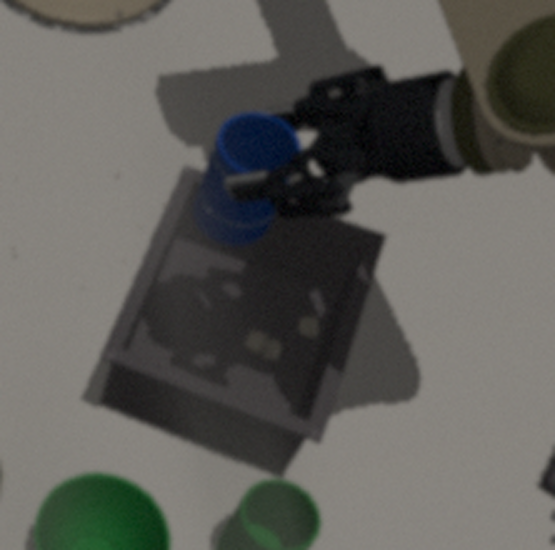

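View pics/up_top.png

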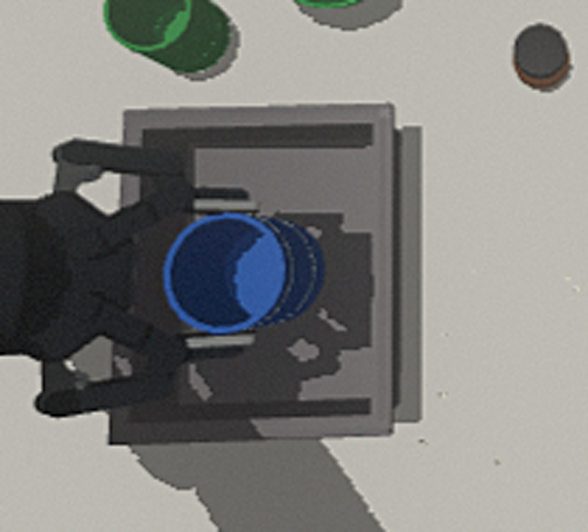

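The beaker looks empty from above. Three lumps are visible in the tub and a fourth may be hidden under the beaker. I'll carry the beaker to a viewing point on the way to the mixer, then count the lumps and measure the beaker's tilt.

Run:
```python
from mv import *
mv([.54,-.02,.27],Rt(-104,40,180))
```

```text
shift [-0.638  0.292  0.789] turn [0.235 0.011 0.209] rows>= 7.0
q [array([  4.,  30.,  71., -47.,  96.,  20.])]
```

Call:
step_arm(
  steps=[0.5, -0.06, 0.03, 0.08, 0.03, 0, 0.03, 0.5, -0.16, 0.07, 0.19, 0.06, 0, 0.05, 0.5, -0.26, 0.12, 0.32, 0.1, 0, 0.09, 0.5, -0.36, 0.17, 0.45, 0.14, 0, 0.12, 0.5, -0.47, 0.21, 0.57, 0.17, 0.01, 0.16, 0.5, -0.57, 0.26, 0.7, 0.2, 0.01, 0.19, 0.5, -0.638, 0.292, 0.789, 0.235, 0.011, 0.209, 0.5, -0.638, 0.292, 0.789, 0.235, 0.011, 0.209, 0.5, -0.638, 0.292, 0.789, 0.235, 0.011, 0.209, 0.5, -0.638, 0.292, 0.789, 0.235, 0.011, 0.209],
)

```text
time_s: 16.5
position: [0.5396, -0.0193, 0.27]
tool_rot: [[0.156, 0.97, -0.184], [0.626, -0.242, -0.741], [-0.764, 0.0, -0.645]]
ft_force: [0.2, 0.4, -2.3]
grip_width: 0.0652
```

```bash
python3 log.py
cat > look.py <<'E'
from h import *
import sys
t=sys.argv[1]
for n in('top','scene'):
    p,d=imaging.get_image(n); cv2.imwrite(f'pics/{t}_{n}.png',p); np.save(f'{t}_{n}.npy',d)
E
python3 look.py v1
python3 - <<'E'
import cv2
a=cv2.imread('pics/v1_top.png'); b=cv2.imread('pics/v1_scene.png')
import numpy as np
x=np.hstack([cv2.resize(a[185:335,65:215],(400,400),interpolation=2),cv2.resize(b[110:260,310:460],(400,400),interpolation=2)]);cv2.imwrite('pics/v1_tub.png',x)
x=np.hstack([cv2.resize(a[140:300,200:360],(400,400),interpolation=2),cv2.resize(b[60:220,150:310],(400,400),interpolation=2)]);cv2.imwrite('pics/v1_bk.png',x)
E
```

```text
16.5 q [  4.04  30.14  71.09 -46.93  96.08  20.3 ] p [ 0.5396 -0.0193  0.27  ] R [[0.156, 0.97, -0.184], [0.626, -0.242, -0.741], [-0.764, 0.0, -0.645]] F [ 0.2  0.4 -2.3] T [ 0.68 -0.18 -0.04] w 0.0652
```

View pics/v1_tub.png

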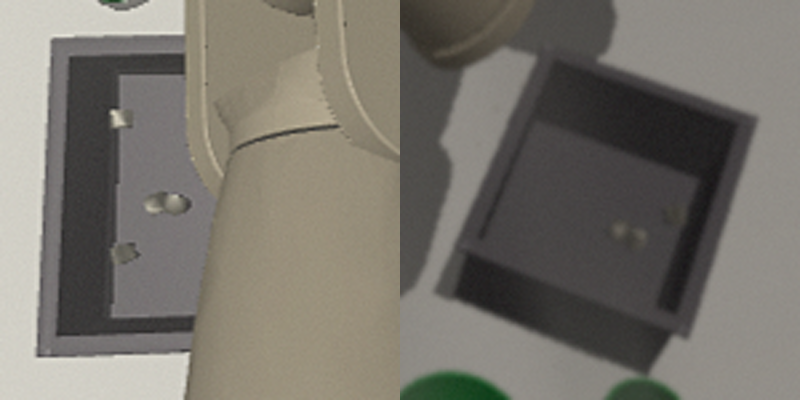

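View pics/v1_bk.png

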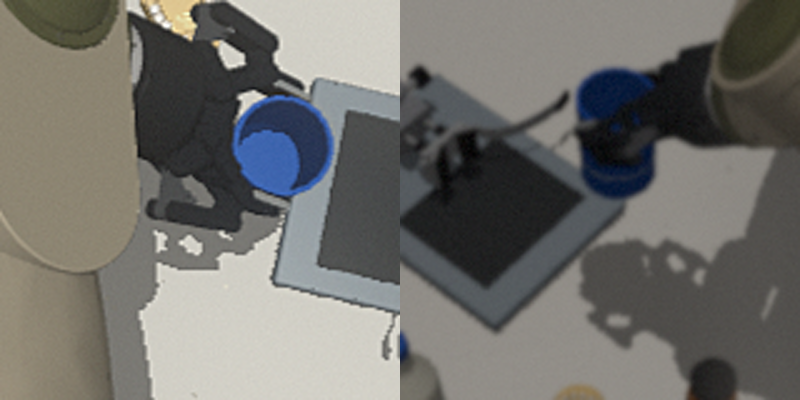

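All four lumps lie in the tub, at (120,117), (155,203), (176,203) and (124,252) in the top crop, and the beaker is empty. Now I'll measure how the beaker sits in the grip.

```bash
cat > bk.py <<'E'
from h import *
from scipy.optimize import least_squares
def beaker(t,c,zr,verbose=True,cams=('top','scene')):
    """model: outer cyl r33 h95, rim annulus. fit pose (x,y,z mid, ax, ay) to blue points by surface distance (outer wall, inner wall r29.5, rim plane, floor)"""
    res={}
    for n in cams:
        d=np.load(f'{t}_{n}.npy'); W=cloud(n,d); im=cv2.imread(f'pics/{t}_{n}.png')
        hsv=cv2.cvtColor(im,cv2.COLOR_BGR2HSV)
        m=(hsv[...,0]>105)&(hsv[...,0]<125)&(hsv[...,1]>140)&(np.linalg.norm(W-np.array([*c,zr]),axis=2)<.09)
        Pt=W[m]
        def f(p):
            a=np.array([p[3],p[4],1]);a/=np.linalg.norm(a)
            q=Pt-p[:3]; h=q@a; r=np.linalg.norm(q-h[:,None]*a,axis=1)
            # signed-free distance to hollow shell in (r,h)
            def seg(r0,h0,r1,h1):
                tt=np.clip(((r-r0)*(r1-r0)+(h-h0)*(h1-h0))/((r1-r0)**2+(h1-h0)**2),0,1)
                return np.hypot(r-r0-tt*(r1-r0),h-h0-tt*(h1-h0))
            ds=np.stack([seg(.033,-.0475,.033,.0475),seg(.0295,-.0425,.0295,.0475),seg(.0295,.0475,.033,.0475),seg(0,-.0425,.0295,-.0425)])
            return ds.min(0)
        best=None
        for dx in (-.004,0,.004):
          for dy in (-.004,0,.004):
            r=least_squares(f,[c[0]+dx,c[1]+dy,zr,0,0],loss='soft_l1',f_scale=.0015,x_scale=[.001,.001,.001,.01,.01])
            if best is None or r.cost<best.cost: best=r
        p=best.x; res[n]=p
        print(n,m.sum(),'mid',np.round(p[:3],4),'tilt deg x,y',np.round(np.degrees(p[3:]),2),'med res mm',np.round(1000*np.median(best.fun),2))
    return res
E
python3 - <<'E'
from bk import *
print('start check'); 
import shutil
for n in('top','scene'): shutil.copy(f'pics/{n}0.png',f'pics/s0_{n}.png'); shutil.copy(f'{n}_d0.npy',f's0_{n}.npy')
beaker('s0',[.5175,.0487],.0475)
print('now'); beaker('v1',[.54,-.018],.235)
E
```

```text
start check
top 174 mid [0.5164 0.0519 0.0484] tilt deg x,y [-0.31 -2.28] med res mm 0.75
scene 384 mid [0.5177 0.0499 0.0486] tilt deg x,y [ 0.35 -0.46] med res mm 0.66
now
top 759 mid [ 0.5394 -0.0184  0.2371] tilt deg x,y [ 0.24 -1.01] med res mm 0.64
scene 691 mid [ 0.5413 -0.017   0.2458] tilt deg x,y [0.56 0.11] med res mm 0.72
```

The beaker is upright in the grip to about 1 degree, and both cameras agree with the arm's own pose. I'll move to just above the plate, 45 mm short of the rest.

Run:
```python
from mv import *
R=Rt(-104.05,40,180)
mv([.5318,-.1441,.18],R)
b=([.5318,-.1441,.18],R);mv([.5318,-.1441,.106],R,b)
```

```text
shift [-0.036  0.075  0.508] turn [ 0.003 -0.005  0.   ] rows>= 4.0
q [array([ -8.,  33.,  83., -51.,  78.,  24.])]
shift [0.189 0.    0.159] turn [0. 0. 0.] rows>= 2.0
q [array([ -8.,  39.,  86., -53.,  72.,  31.])]
```

Call:
step_arm(
  steps=[0.5, -0.02, 0.02, 0.12, 0, 0, 0, 0.5, -0.03, 0.04, 0.25, 0, 0, 0, 0.5, -0.03, 0.06, 0.38, 0, 0, 0, 0.5, -0.036, 0.075, 0.508, 0.003, -0.005, 0, 0.5, 0.03, 0.075, 0.563, 0.003, -0.005, 0, 0.5, 0.09, 0.075, 0.614, 0.003, -0.005, 0, 0.5, 0.14, 0.075, 0.656, 0.003, -0.005, 0, 0.5, 0.14, 0.075, 0.656, 0.003, -0.005, 0, 0.5, 0.14, 0.075, 0.656, 0.003, -0.005, 0],
)

```text
time_s: 17.5
position: [0.5324, -0.1445, 0.1117]
tool_rot: [[0.157, 0.97, -0.186], [0.623, -0.243, -0.743], [-0.766, 0.0, -0.642]]
ft_force: [-0.3, -0.5, -2.0]
grip_width: 0.0652
```

```bash
python3 log.py; python3 look.py v2
python3 - <<'E'
from bk import *
s=env.observe(); beaker('v2',s['position'][:2],s['position'][2]-.033)
a=cv2.imread('pics/v2_top.png'); b=cv2.imread('pics/v2_scene.png')
x=np.hstack([cv2.resize(a[150:310,290:450],(400,400),interpolation=2),cv2.resize(b[60:220,100:260],(400,400),interpolation=2)]);cv2.imwrite('pics/v2.png',x)
from mv import *
R=Rt(-104.05,40,180); mv([.5318,-.1441,.1023],R)
E
```

```text
17.5 q [ -8.33  38.63  85.85 -53.07  72.52  30.72] p [ 0.5324 -0.1445  0.1117] R [[0.157, 0.97, -0.186], [0.623, -0.243, -0.743], [-0.766, 0.0, -0.642]] F [-0.3 -0.5 -2. ] T [ 0.58 -0.17 -0.02] w 0.0652
top 422 mid [ 0.5323 -0.1414  0.0796] tilt deg x,y [ 0.24 -3.15] med res mm 0.81
scene 601 mid [ 0.5342 -0.1425  0.0793] tilt deg x,y [0.61 0.8 ] med res mm 0.76
shift [ 0.027 -0.003  0.02 ] turn [ 0.001  0.    -0.003] rows>= 1.0
q [array([ -8.,  39.,  86., -53.,  72.,  32.])]
```

View pics/v2.png

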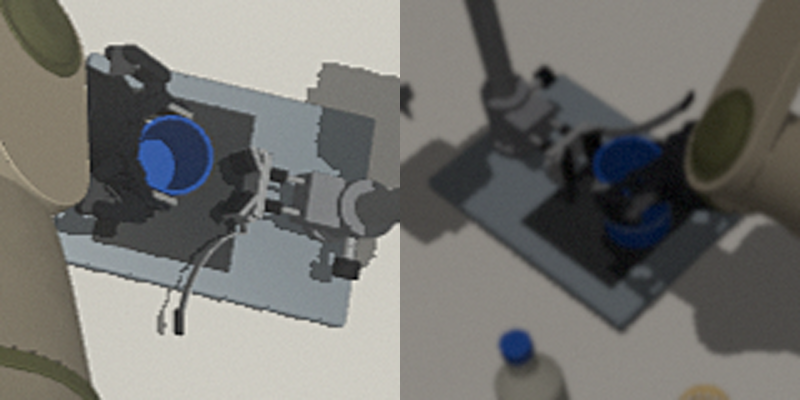

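Call:
step_arm(
  steps=[0.5, 0.01, 0, 0.008, 0, 0, 0, 0.5, 0.02, -0.002, 0.017, 0, 0, 0, 0.5, 0.021, -0.002, 0.0175, 0, 0, 0, 0.5, 0.021, -0.002, 0.0175, 0, 0, 0],
)

```text
time_s: 18.0
position: [0.5314, -0.145, 0.1029]
tool_rot: [[0.158, 0.97, -0.188], [0.623, -0.245, -0.743], [-0.766, 0.0, -0.643]]
ft_force: [1.0, -0.8, -2.6]
grip_width: 0.0653
```

```bash
python3 log.py
```

```text
18.0 q [ -8.4   39.32  86.32 -53.34  71.83  31.69] p [ 0.5314 -0.145   0.1029] R [[0.158, 0.97, -0.188], [0.623, -0.245, -0.743], [-0.766, 0.0, -0.643]] F [ 1.  -0.8 -2.6] T [ 0.6  -0.2   0.05] w 0.0653
```

Call:
step_arm(
  steps=[0.5, 0.0026, 0, 0.0021, 0, 0, 0, 0.5, 0.0026, 0, 0.0021, 0, 0, 0],
)

```text
time_s: 18.2
position: [0.5315, -0.145, 0.1029]
tool_rot: [[0.158, 0.969, -0.187], [0.622, -0.245, -0.744], [-0.767, 0.001, -0.642]]
ft_force: [-1.3, 3.1, 5.4]
grip_width: 0.0652
```

```bash
python3 log.py
```

```text
18.2 q [ -8.38  39.35  86.32 -53.42  71.84  31.79] p [ 0.5315 -0.145   0.1029] R [[0.158, 0.969, -0.187], [0.622, -0.245, -0.744], [-0.767, 0.001, -0.642]] F [-1.3  3.1  5.4] T [ 0.06  0.39 -0.17] w 0.0652
```

Contact with the plate at TCP z = 0.103, as expected. I'll ease off 0.8 mm and move 36 mm towards the rest.

Call:
step_arm(
  steps=[0.5, -0.002, 0, -0.0017, 0, 0, 0, 0.5, -0.015, 0, 0.014, 0, 0, 0, 0.5, -0.028, 0, 0.029, 0, 0, 0, 0.5, -0.041, 0, 0.045, 0, 0, 0, 0.5, -0.054, 0, 0.06, 0, 0, 0, 0.5, -0.067, 0, 0.076, 0, 0, 0, 0.5, -0.079, 0, 0.0904, 0, 0, 0, 0.5, -0.079, 0, 0.0904, 0, 0, 0, 0.5, -0.079, 0, 0.0904, 0, 0, 0],
)

```text
time_s: 19.1
position: [0.5226, -0.1806, 0.1029]
tool_rot: [[0.158, 0.969, -0.188], [0.622, -0.245, -0.743], [-0.767, 0.0, -0.642]]
ft_force: [0.6, -2.5, 4.6]
grip_width: 0.0652
```

```bash
cat > st.py <<'E'
from rig import env
import numpy as np
u=np.array([-.2428,-.9701]); v=np.array([.9701,-.2428]); F=np.array([.5212,-.1863])
s=env.observe(); r=s['position'][:2]-F; f=s['ft_force']
print('t',s['time_s'],'along mm',round(1000*r@u,2),'lat',round(1000*r@v,2),'z',round(s['position'][2],4),'Fu',round(f[:2]@u,2),'Fv',round(f[:2]@v,2),'Fz',round(f[2],2),'T',np.round(s['wrist_torque'],2))
E
python3 log.py; python3 st.py; python3 look.py v3
python3 - <<'E'
from bk import *
s=env.observe(); beaker('v3',s['position'][:2],s['position'][2]-.033)
a=cv2.imread('pics/v3_top.png'); b=cv2.imread('pics/v3_scene.png')
x=np.hstack([cv2.resize(a[160:280,320:440],(400,400),interpolation=2),cv2.resize(b[80:200,100:220],(400,400),interpolation=2)]);cv2.imwrite('pics/v3.png',x)
E
```

```text
19.1 q [-12.13  38.68  88.   -55.27  68.83  30.76] p [ 0.5226 -0.1806  0.1029] R [[0.158, 0.969, -0.188], [0.622, -0.245, -0.743], [-0.767, 0.0, -0.642]] F [ 0.6 -2.5  4.6] T [-0.65  0.12  0.1 ] w 0.0652
t 19.1 along mm -5.83 lat -0.07 z 0.1029 Fu 2.32 Fv 1.17 Fz 4.56 T [-0.65  0.12  0.1 ]
top 361 mid [ 0.5217 -0.1783  0.0711] tilt deg x,y [ 1.11 -2.77] med res mm 0.82
scene 570 mid [ 0.5248 -0.1787  0.0702] tilt deg x,y [1.39 0.86] med res mm 0.87
```

View pics/v3.png

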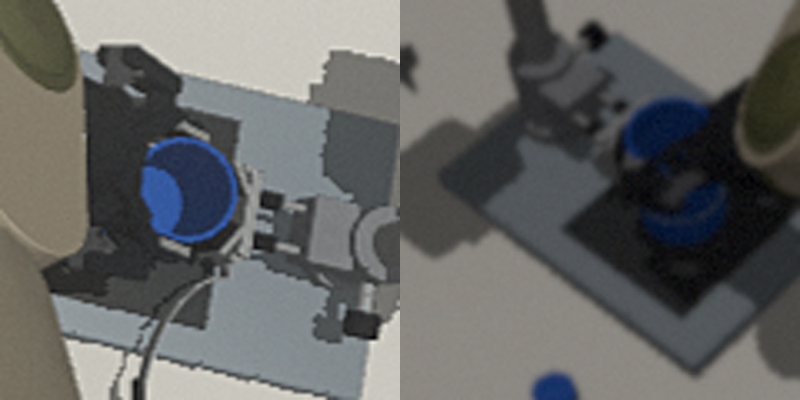

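Call:
step_arm(
  steps=[0.5, -0.006, 0, 0.005, 0, 0, 0, 0.5, -0.0117, 0, 0.0119, 0, 0, 0, 0.5, -0.0117, 0, 0.0119, 0, 0, 0, 0.5, -0.0117, 0, 0.0119, 0, 0, 0],
)

```text
time_s: 19.6
position: [0.5215, -0.1844, 0.1029]
tool_rot: [[0.158, 0.97, -0.187], [0.624, -0.245, -0.743], [-0.766, 0.0, -0.643]]
ft_force: [1.7, 2.3, 4.0]
grip_width: 0.0653
```

```bash
python3 st.py
```

```text
t 19.6 along mm -1.9 lat -0.2 z 0.1029 Fu -2.68 Fv 1.12 Fz 3.98 T [0.1  0.01 0.  ]
```

Call:
step_arm(
  steps=[0.5, -0.0043, 0, 0.0051, 0, 0, 0, 0.5, -0.0043, 0, 0.0051, 0, 0, 0, 0.5, -0.0043, 0, 0.0051, 0, 0, 0],
)

```text
time_s: 19.9
position: [0.5209, -0.1865, 0.1029]
tool_rot: [[0.158, 0.97, -0.187], [0.623, -0.245, -0.743], [-0.766, 0.0, -0.643]]
ft_force: [1.1, 2.1, 4.7]
grip_width: 0.0652
```

```bash
python3 st.py
```

```text
t 19.9 along mm 0.27 lat -0.24 z 0.1029 Fu -2.35 Fv 0.56 Fz 4.72 T [ 0.21 -0.03  0.04]
```

Call:
step_arm(
  steps=[0.5, -0.0046, 0, 0.0049, 0, 0, 0, 0.5, -0.0046, 0, 0.0049, 0, 0, 0, 0.5, -0.0046, 0, 0.0049, 0, 0, 0],
)

```text
time_s: 20.2
position: [0.5204, -0.1882, 0.103]
tool_rot: [[0.158, 0.97, -0.187], [0.624, -0.245, -0.742], [-0.766, 0.0, -0.643]]
ft_force: [0.6, 5.4, 4.1]
grip_width: 0.0653
```

```bash
python3 st.py
```

```text
t 20.2 along mm 2.05 lat -0.29 z 0.103 Fu -5.41 Fv -0.73 Fz 4.12 T [ 0.43 -0.06 -0.02]
```

Call:
step_arm(
  steps=[0.5, -0.0043, 0, 0.0051, 0, 0, 0, 0.5, -0.0043, 0, 0.0051, 0, 0, 0, 0.5, -0.0043, 0, 0.0051, 0, 0, 0],
)

```text
time_s: 20.5
position: [0.52, -0.1898, 0.103]
tool_rot: [[0.158, 0.97, -0.187], [0.624, -0.244, -0.742], [-0.765, 0.0, -0.644]]
ft_force: [1.5, 8.9, 5.3]
grip_width: 0.065
```

```bash
python3 st.py
```

```text
t 20.5 along mm 3.65 lat -0.3 z 0.103 Fu -9.01 Fv -0.73 Fz 5.27 T [ 0.69 -0.02 -0.05]
```

The rest took up at about +0.5 mm, and force rises about 2 N per mm beyond that. I'll add 1.8 mm.

Call:
step_arm(
  steps=[0.5, -0.002, 0, 0.0024, 0, 0, 0, 0.5, -0.004, 0, 0.0046, 0, 0, 0, 0.5, -0.004, 0, 0.0046, 0, 0, 0, 0.5, -0.004, 0, 0.0046, 0, 0, 0, 0.5, -0.004, 0, 0.0046, 0, 0, 0],
)

```text
time_s: 21.0
position: [0.5197, -0.191, 0.1032]
tool_rot: [[0.158, 0.97, -0.186], [0.624, -0.244, -0.742], [-0.765, 0.001, -0.644]]
ft_force: [1.6, 12.2, 6.8]
grip_width: 0.0651
```

```bash
python3 st.py; python3 log.py;  python3 look.py v4
python3 - <<'E'
from bk import *
s=env.observe(); r=beaker('v4',s['position'][:2],s['position'][2]-.033)
u=np.array([-.2428,-.9701]); v=np.array([.9701,-.2428])
for n,c in(('top',[.5129,-.2164]),('scene',[.5150,-.2144])):
    print(n,'mixer x,y of beaker',(r[n][:2]-c)@u,(r[n][:2]-c)@v)
a=cv2.imread('pics/v4_top.png'); b=cv2.imread('pics/v4_scene.png')
x=np.hstack([cv2.resize(a[160:280,320:440],(400,400),interpolation=2),cv2.resize(b[80:200,100:220],(400,400),interpolation=2)]);cv2.imwrite('pics/v4.png',x)
x=np.hstack([cv2.resize(a[185:335,65:215],(400,400),interpolation=2),cv2.resize(b[110:260,310:460],(400,400),interpolation=2)]);cv2.imwrite('pics/v4_tub.png',x)
# start-vs-now tub lumps not needed; rest motion: compare bracket
E
```

```text
t 21.0 along mm 4.96 lat -0.3 z 0.1032 Fu -12.22 Fv -1.43 Fz 6.83 T [ 0.99  0.02 -0.13]
21.0 q [-13.29  38.39  88.51 -55.72  67.78  30.32] p [ 0.5197 -0.191   0.1032] R [[0.158, 0.97, -0.186], [0.624, -0.244, -0.742], [-0.765, 0.001, -0.644]] F [ 1.6 12.2  6.8] T [ 0.99  0.02 -0.13] w 0.0651
top 341 mid [ 0.5195 -0.1878  0.0717] tilt deg x,y [ 0.06 -4.1 ] med res mm 0.74
scene 592 mid [ 0.5217 -0.1882  0.0698] tilt deg x,y [0.62 0.  ] med res mm 0.87
top mixer x,y of beaker -0.0293759220674333 -0.0005568991822174397
scene mixer x,y of beaker -0.026999379356007512 0.00010699017783186421
```

View pics/v4.png

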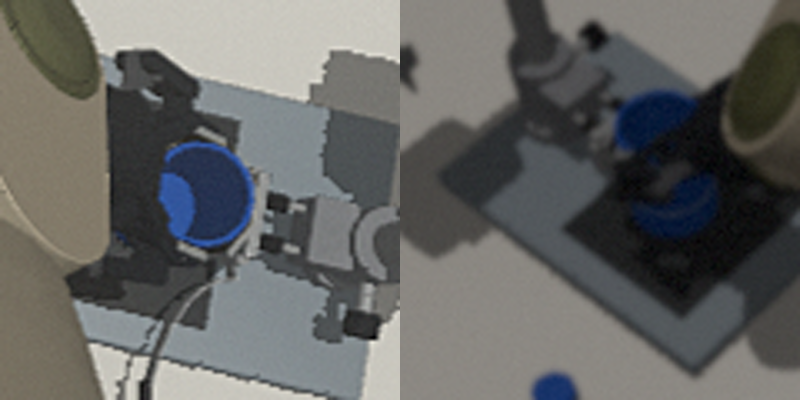

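View pics/v4_scene.png

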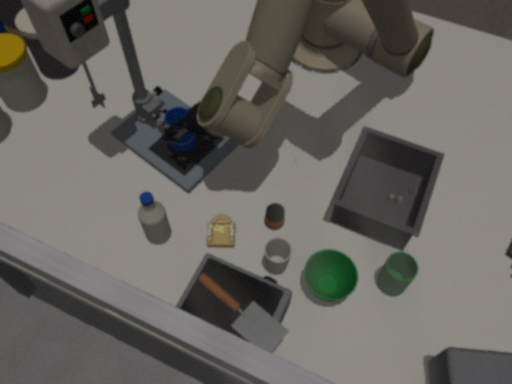

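View pics/v4_top.png

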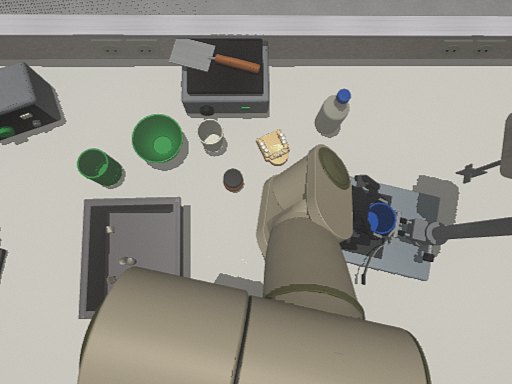

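Force reading is about 12 N along the push, of which roughly 2 to 3 N is plate friction, so the rest takes about 9 to 10 N. The two cameras disagree on tilt, so I'll take averaged pictures and do a joint fit.

```bash
cat > tilt.py <<'E'
from bk import *
def shell(Pt,p):
    a=np.array([p[3],p[4],1]);a/=np.linalg.norm(a)
    q=Pt-p[:3]; h=q@a; r=np.linalg.norm(q-h[:,None]*a,axis=1)
    def seg(r0,h0,r1,h1):
        tt=np.clip(((r-r0)*(r1-r0)+(h-h0)*(h1-h0))/((r1-r0)**2+(h1-h0)**2),0,1)
        return np.hypot(r-r0-tt*(r1-r0),h-h0-tt*(h1-h0))
    return np.stack([seg(.033,-.0475,.033,.0475),seg(.0295,-.0425,.0295,.0475),seg(.0295,.0475,.033,.0475),seg(0,-.0425,.0295,-.0425)]).min(0)
def pts(t,n,c,zr):
    W=cloud(n,np.load(f'{t}_{n}.npy')); hsv=cv2.cvtColor(cv2.imread(f'pics/{t}_{n}.png'),cv2.COLOR_BGR2HSV)
    m=(hsv[...,0]>105)&(hsv[...,0]<125)&(hsv[...,1]>120)
    m=cv2.erode(m.astype(np.uint8),np.ones((2,2)))>0
    return W[m&(np.linalg.norm(W-np.array([*c,zr]),axis=2)<.08)]
def joint(ts,c,zr):
    A=np.vstack([pts(t,'top',c,zr) for t in ts]); B=np.vstack([pts(t,'scene',c,zr) for t in ts])
    def f(p):  # p: pose(5), half camera difference (3)
        return np.r_[shell(A-p[5:8],p[:5])/.0015,shell(B+p[5:8],p[:5])/.0015,p[5:8]/.0015*5]
    best=min((least_squares(f,[c[0]+dx,c[1]+dy,zr,0,tt,0,0,0],loss='soft_l1',x_scale=[.001]*3+[.01]*2+[.001]*3) for dx in(-.002,.002) for dy in(-.003,.003) for tt in (-.03,.03)),key=lambda r:r.cost)
    p=best.x; print(ts[0],len(A),len(B),'mid',np.round(p[:3],4),'tilt',np.round(np.degrees(p[3:5]),2),'camdiff',np.round(p[5:8]*1000,1))
if __name__=='__main__':
    joint(['s0'],[.5175,.0487],.0475); joint(['v1'],[.54,-.018],.237); joint(['v2'],[.533,-.142],.079)
    joint(['v3'],[.523,-.179],.0705); joint(['v4'],[.5205,-.189],.0705)
E
python3 tilt.py; python3 look.py w0;python3 look.py w1;python3 look.py w2;python3 look.py w3; python3 -c "
from tilt import *
joint(['w0','w1','w2','w3'],[.5205,-.189],.0705)"; python3 st.py
```

```text
s0 107 431 mid [0.5186 0.0509 0.0483] tilt [-0.55 -2.83] camdiff [ 0.1 -0.3 -0. ]
v1 893 624 mid [ 0.5405 -0.0178  0.2382] tilt [ 0.15 -0.42] camdiff [-0.7 -0.8 -1.2]
v2 547 561 mid [ 0.5334 -0.1434  0.0786] tilt [0.19 0.35] camdiff [-0.6 -0.8 -0.1]
v3 471 526 mid [ 0.5236 -0.1797  0.0698] tilt [0.3  0.48] camdiff [-0.7 -0.9  0.2]
v4 483 533 mid [ 0.5205 -0.188   0.0693] tilt [-0.02 -0.33] camdiff [-0.4 -2.2  0.9]
w0 1913 2140 mid [ 0.5208 -0.1893  0.0695] tilt [ 0.37 -0.46] camdiff [-0.7 -1.   0.7]
t 21.5 along mm 4.97 lat -0.32 z 0.1031 Fu -12.56 Fv -1.71 Fz 7.25 T [ 1.    0.07 -0.16]
```

The joint fit gives a tilt of about 0.6°, mid-height 0.0695 m (exactly flat on the plate) and centring within 1 mm, and the readings are steady. Handing in.

```bash
python3 - <<'E'
from rig import close_job
print(close_job())
E
python3 st.py
```

```text
the job is handed in; nothing more can be done
None
the job is handed in; nothing more can be done
```

I tipped all four lumps into the grey tub, stood the empty beaker on the foot plate and pushed it into the V-rest. I handed in at about 21.5 s with the beaker still gripped at 50 N; no verdict was reported.

Last checks:
- **Lumps:** all four showed in the tub in the top picture taken after the pour, and the beaker looked empty. In the last pictures the arm partly hid the tub, so I did not count all four again.
- **Upright and flat:** the two cameras fitted together gave a tilt of about 0.6° and the beaker's middle at 0.0695 m, which is flat on the plate. It was centred within about 1 mm.
- **Push:** the wrist read a steady 12.5 N along the push. About 2.5 to 3.5 N of that is friction on the plate, so the rest takes roughly 9 to 10 N.
- **Other things:** none of the bystanders appeared to have moved in the pictures.

What disagreed:
- **Detection networks:** they scored the green look-alike cup highest, so I chose the beaker by colour and its lumps.
- **Tilt:** the top camera on its own read up to 4° in the last pictures. It already read 2.3° while the beaker stood on the bench, so I took that as bias.
- **Rest travel:** the camera fit put the rest about 3 mm back, the force and arm readings about 4.5 mm. Both mean a push of 5 to 15 N, well short of the end stop.

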